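Clear scrap modules down the bench chute

ROBOT

A 6-joint arm with a two-finger parallel gripper is mounted at the origin on the work surface. World frame = base frame: x ahead of the robot, y to its left, z up, the work surface at z = 0. Lengths are in m, angles in degrees, forces in N, time in s.
With the tool pointing down it reaches from about 0.35 to 0.875 m from the base axis. Payload 4.2 kg.
Tool frame: the origin (TCP) lies on the centre line of the jaws, within the pads' length; the fingertips stand tip_reach ahead of it and the grasp point (between the pads) is the TCP (tip_reach is the distance from the TCP to the fingertips, in m); z points along the fingers, y is the line along which they close (so a half turn about z gives the same grasp; the last joint's range is limited). The gripper opens to 87 mm and grips with 3 to 60 N. Pads are 19 mm wide; open, the fingers measure 117 mm over their backs; the gripper's body (75 mm by 190 mm) begins 51 mm behind the grasp point.
Start: joints at [83.056, 22.042, 0.453, 0, -68.411, -14.817], TCP at [0.232, 0.58, 0.219] pointing down, gripper open.
Joint ranges: [-179.83, 179.83], [-69.29, 118.12], [-61.27, 80.66], [-181.25, 117.63], [-171.15, -9.14], [-177.46, 177.46]. Speed limits (degrees/s): [159.86, 159.86, 180, 180, 180, 180].

INTERFACE

Orientations are given as a 3x3 rotation matrix whose columns are the frame's x, y, z axes.
In Python, from station import sense, capture, finish_job, tip_reach gives the robot as it stands.
- The arm moves only by the tool arm_command, never from a script. Its argument "deltas" is a list of rows, each a list of 7 numbers: the turn, a rotation vector about the tool's x, y, z in rad, then the shift along the tool's x, y, z in cm, then the closure, from -1 (fully open) to 1 (shut), so that 0 is half open. In form: [[rx, ry, rz, dx, dy, dz, hand], ...]. A call has 1 to 8 rows; each row is the pose to reach, as a shift and turn from the pose commanded when the call began, along the tool's axes at that moment; what a row does not reach only later rows make up. A row lasts 1/12 s, in which the tool goes at most 41.7 mm and 7.16 degrees, less where a joint would pass 70% of its speed; a pose out of reach is approached as far as the arm can. A call with a gripper value outside its range is refused whole. The fingers move at their own pace and stop on an object; the grip force is fixed at half the most. Time passes only in rows, so rows that repeat a pose let the fingers close. It gives the time, the measured TCP pose, the force, the opening and the grip force at its end, in the units of the state.
- sense(): the state, without advancing time (a new reading comes with each control period).
- capture(name): name is "side" or "top"; returns a dict with "pixels" (480x640x3 uint8, blue, green, red), "fovy" (degrees; the focal length in pixels is half the picture's height over the tangent of half this angle, whatever the lens; pixels are square), "cx", "cy" (the principal point, pixels), "rvec" (rotation vector, rad) and "tvec" (3), from world to camera coordinates, as OpenCV has them. Camera axes: x right, y down, z forward; pixel columns grow to the right and rows downward; lengths in m; the calibration is good to about 2 mm. A picture is of the moment at which its call begins. There is no depth.
- finish_job(): hands the job in; it is judged then, once.
The state is a dict: "time_s": time; "joints": joint angles; "joint_velocities": joint speeds; "effort": joint torques, N m; "tcp_pos": TCP position; "ee_rot": TCP orientation; "wrist_force": force on the tool from outside, world axes, zero at the start; "moment": the same for the moment, N m; "gripper_width": opening from 0.0 (shut) to 1.0 (fully open); "gripper_force": force on a finger pad.
Only numpy, scipy, OpenCV 4.12 (cv2) and the standard library are available. Lean on these libraries where they do the work, as an engineer would, in place of code of your own. Each camera call takes 0.05 s, during which the arm holds its last target. There are 200 camera calls.

TASK

Set the empty tray flat and squarely under the chute's outlet, with its low lip tucked just beneath the edge of the chute floor, and let go of it. Then push both scrap parts, the finned heat sink and the grey box with four studs, along the ledge and off its open end, without lifting them, so that both slide down the chute and come to rest in the tray, not on the desk. Leave the upright motor on the ledge, the reel and the jar where they stand.

Things in the scene. Friction and masses are not known exactly. Their poses are not given: they have to be found in the camera images.
- ledge_end (a point): Fixed black stand with a ledge 155 mm above the desk. Point: on the ledge's top, middle of its open end. Axes ('ledge axes'): y along the ledge and out over the open end (push direction), x across it away from the robot, z up. Ledge: y -310 to 0 mm, x -66 to 66 mm between two 12 mm high, 4 mm thick side lips; no lip at the ends; open on the robot's (-x) side.
- roof_edge (a point): Middle of the roof's front edge, at its underside: 165 mm above the ledge, ledge axes. The roof, a fixed 6 mm black plate, covers ledge x -15 to 88, y -310 to -10 mm, with low electronics on top (to 50 mm, x over 15 mm). Only two 12 mm posts carry it, at ledge x 80, y -295 and -20 mm. What is under it is reached with a tool slanted in from the -x side.
- chute_outlet (a point): Middle of the lower edge of the slippery aluminium chute's floor, ledge axes: 113 mm beyond the ledge's end, 35 mm above the desk. The 4 mm floor starts 35 mm below the ledge's end and falls 37 degrees towards +y. Side walls at x +-66 to 70 mm, 50 mm above the floor; up to 30 mm above ledge level for 46 mm next to the ledge. Legs at x +-55, y 54 mm.
- heatsink_center (a point): Scrap heat sink: aluminium block with 7 long fins on top, 46 (x) x 100 (y) x 30 mm high, about 0.18 kg. Point: its centre, 15 mm above its underside. Starts on the ledge in one of two side-by-side lanes (ledge x about -31 or +31 mm), its y within 8 degrees of the ledge's, centre 65 to 135 mm before the open end.
- converter_center (a point): Scrap power converter: grey painted metal box with four brass studs (7 mm) on top, 42 (x) x 76 (y) x 34 mm high, about 0.2 kg. Point: its centre, 17 mm above its underside. Starts on the ledge in the other lane, similarly placed.
- motor_center (a point): Good motor that stays: steel cylinder standing on the ledge, 38 mm in diameter, 44 mm high (a thin shaft 10 mm more), near the ledge's other end (ledge y -262 to -280, x -25 to 30 mm). Point: on its axis, 22 mm up.
- tray_mid (a point): Loose grey plastic scoop tray, about 0.35 kg, 173 (x) x 170 (y) mm outside, 4 mm walls and smooth floor; walls 50 mm high, except at its -y side only a 14 mm high lip. Point: middle of the tray, 25 mm above its underside. Starts on the desk to the left of the chute.
- tray_grip (a point): Grip rib of the tray: an upright tab 12 mm thick (tray's y), 70 mm wide (tray's x), in the middle of the tall +y wall, top 70 mm above the tray's underside. Point: middle of its thickness and width, 87 mm in +y from the tray's middle, 55 mm above the underside. Axes as the tray's.
- reel_center (a point): Bystander: white solder wire reel standing on its flange on the desk beyond the chute outlet, 60 mm in diameter, 48 mm high; this point is its centre.
- flux_center (a point): Bystander: white jar with black cap on the desk on the robot's side of the chute outlet, 40 mm in diameter, 75 mm high; this point is its centre.
Not all that is in view belongs to the job. There is more than one size of the part that bears tray_mid; the job needs the larger.

How it is judged:
By the outcome, as a careful person would: the job done as asked, in the order asked, and still so for the second after the job is handed in, with the robot touching nothing.
It also fails if it takes over 72 s, if anything falls off the work surface, if the arm or the gripper's body presses on something with over 40 N, if the wrist force passes 120 N, or if a joint passes its speed limit or range.

## Working session

There is one attempt and no reset: what is moved stays moved. The work goes in short steps, Python scripts to look and compute and a tool call to move; the robot and the scene stay as the last step left them, time stands still between calls to the robot, and variables do not carry over. Pictures are saved under pics/ and viewed, at most 10 in all, crops included, and the job is handed in when it is done.

Besides the shell and the picture viewer there is one more tool, called after "Emit:" by a JSON object that holds its "api" and its "payload", one argument or row to a line. arm_command: Moves the arm, as the interface text tells. Its arguments: {"type":"object","properties":{"deltas":{"type":"array"}},"required":["deltas"]}

```bash
ls; mkdir -p pics; python3 - <<'E'
from station import *
import cv2,pickle
s=sense();print(s['tcp_pos'],s['ee_rot'],s['wrist_force'],s['gripper_width'],tip_reach)
for n in('side','top'):
    c=capture(n);pickle.dump(c,open(f'{n}.pkl','wb'));cv2.imwrite(f'pics/{n}0.png',c['pixels']);print({k:v for k,v in c.items() if k!='pixels'})
E
```

```text
pics
[0.23147064 0.57989411 0.21777888] [[ 9.28682741e-01 -3.70874462e-01 -7.07823664e-04]
 [-3.70875123e-01 -9.28680482e-01 -2.05068254e-03]
 [ 1.03203761e-04  2.16694767e-03 -9.99997647e-01]] [ 0.04737268 -0.05278487 -0.8866609 ] 1.0006559882036146 0.019
{'fovy': 46.435529222052224, 'cx': 327.9495972637073, 'cy': 241.2791404598737, 'rvec': array([ 2.07660214, -0.71795945,  0.37372416]), 'tvec': array([-0.36411114,  0.35718367,  1.06149141])}
{'fovy': 56.874700334642036, 'cx': 321.8332112367794, 'cy': 242.46805086221883, 'rvec': array([ 2.20622136, -2.18611949,  0.11064217]), 'tvec': array([0.01598731, 0.49015032, 1.20434024])}
```

View pics/side0.png

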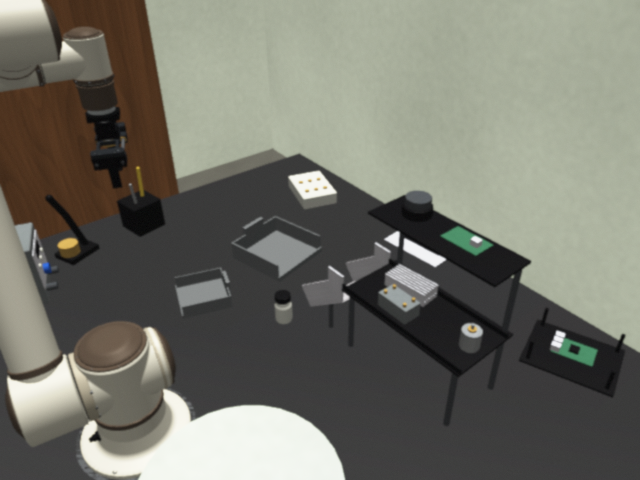

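View pics/top0.png

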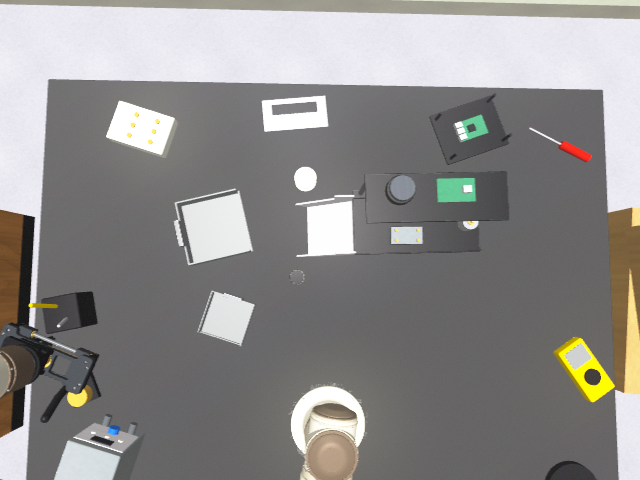

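The side view shows the ledge with the heat sink (410,283) and grey box (400,300), the motor (470,337), and the large tray at (277,248). The top view shows the large tray (215,228), its rib at (179,232), the chute (330,228), the box (407,236), the reel (305,180) and the jar (297,277).

```bash
cat > h.py <<'E'
import numpy as np,cv2,pickle
def cam(c):
    f=240/np.tan(np.radians(c['fovy']/2));R=cv2.Rodrigues(c['rvec'])[0]
    return f,R,-R.T@c['tvec']
def ray(c,u,v):
    f,R,o=cam(c);return o,R.T@np.array([(u-c['cx'])/f,(v-c['cy'])/f,1])
def onz(c,u,v,z):
    o,d=ray(c,u,v);return o+d*(z-o[2])/d[2]
def proj(c,p):
    f,R,o=cam(c);q=R@(np.asarray(p)-o);return np.array([c['cx']+f*q[0]/q[2],c['cy']+f*q[1]/q[2]])
def tri(c1,p1,c2,p2):
    o1,d1=ray(c1,*p1);o2,d2=ray(c2,*p2)
    A=np.c_[d1,-d2];t=np.linalg.lstsq(A,o2-o1,rcond=None)[0]
    a=o1+d1*t[0];b=o2+d2*t[1];return (a+b)/2,np.linalg.norm(a-b)
def load(n):return pickle.load(open(n+'.pkl','rb'))
E
python3 - <<'E'
from h import *
t=load('top');s=load('side')
a=cv2.resize(t['pixels'][160:280,160:320],(800,600),interpolation=cv2.INTER_CUBIC);cv2.imwrite('pics/a.png',a)
b=cv2.resize(t['pixels'][160:270,290:515],None,fx=3.5,fy=3.5,interpolation=cv2.INTER_CUBIC);cv2.imwrite('pics/b.png',b)
d=cv2.resize(s['pixels'][180:400,270:535],None,fx=2.7,fy=2.7,interpolation=cv2.INTER_CUBIC);cv2.imwrite('pics/d.png',d)
E
```

```text
(no output)
```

View pics/a.png

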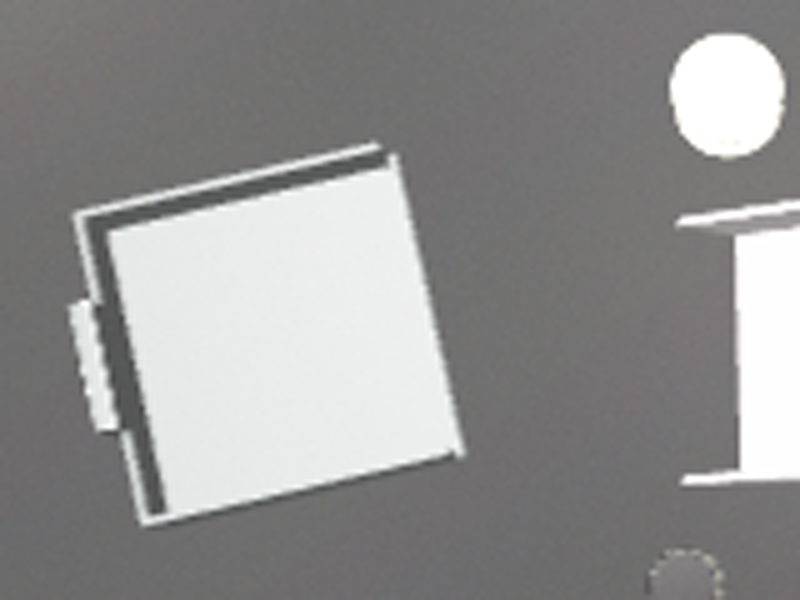

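View pics/b.png

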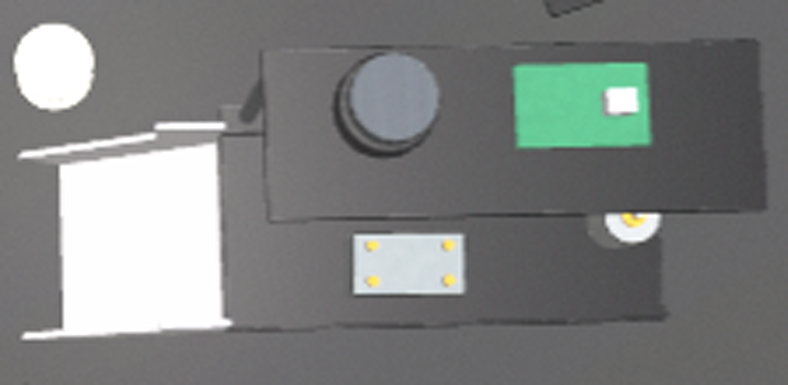

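View pics/d.png

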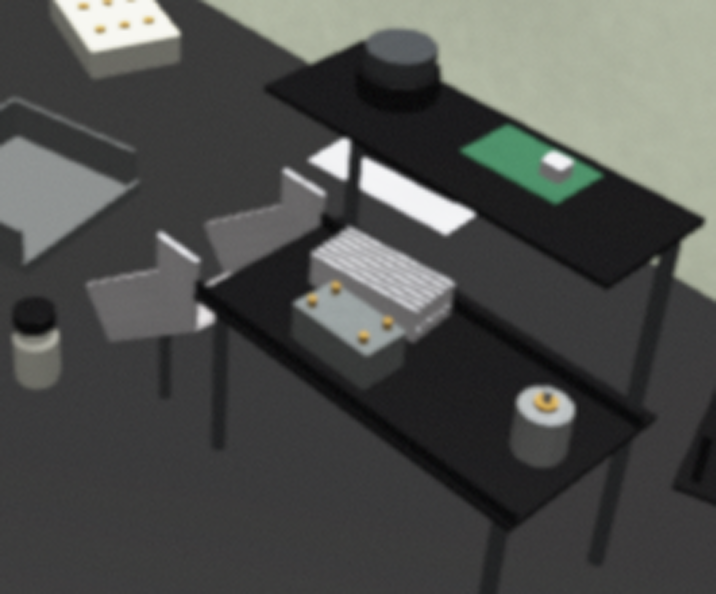

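```bash
python3 - <<'E'
from h import *
np.set_printoptions(precision=4,suppress=True)
t=load('top');s=load('side')
A=lambda u,v:(160+u/5-.4,160+v/5-.4)
B=lambda u,v:(290+u/3.5-.36,160+v/3.5-.36)
D=lambda u,v:(270+u/2.7-.31,180+v/2.7-.31)
P=lambda n,*a:print(n,onz(t,*a))
for q in[(60,165),(63,332)]:P('outlet',*B(*q),.035)
for q in[(228,328),(665,318)]:P('ledge near edge',*B(*q),.167)
for q in[(200,285),(513,518),(655,418)]:print('side ledge',onz(s,*D(*q),.167))
for q in[(267,220),(765,210),(262,50),(760,40)]:P('roof',*B(*q),.326)
for n,q,r in[('roofF0',(267,220),(266,88)),('roofF1',(765,210),(608,287))]:print(n,tri(t,B(*q),s,D(*r)))
for q,r in zip([(373,245),(373,281),(449,245),(449,281)],[(336,287),(313,299),(388,322),(364,337)]):P('stud',*B(*q),.196);print('   side',onz(s,*D(*r),.195))
for q in[(310,250),(352,228),(455,285),(415,313)]:print('hs top',onz(s,*D(*q),.185))
print('motor',onz(s,*D(546,405),.199), onz(t,*B(633,220),.199))
for q in[(75,213),(143,524)]:P('tray top',*A(*q),.05)
for q in[(398,155),(463,457)]:P('tray lip',*A(*q),.014)
for q in[(69,303),(91,300),(118,430),(98,430)]:P('rib',*A(*q),.07)
P('reel',*A(727,93),.048);P('jar',*A(686,590),.075)
E
```

```text
outlet [0.5861 0.0629 0.035 ]
outlet [0.4556 0.0592 0.035 ]
ledge near edge [ 0.4533 -0.0556  0.167 ]
ledge near edge [ 0.4631 -0.3611  0.167 ]
side ledge [ 0.4521 -0.0669  0.167 ]
side ledge [ 0.4593 -0.371   0.167 ]
side ledge [ 0.6047 -0.3708  0.167 ]
roof [ 0.5095 -0.0626  0.326 ]
roof [ 0.5189 -0.3612  0.326 ]
roof [ 0.6116 -0.0595  0.326 ]
roof [ 0.622  -0.3605  0.326 ]
roofF0 (array([ 0.5116, -0.0644,  0.3189]), np.float64(0.0031424236442676684))
roofF1 (array([ 0.5205, -0.3647,  0.32  ]), np.float64(0.0020996890205447548))
stud [ 0.509 -0.151  0.196]
   side [ 0.5065 -0.1568  0.195 ]
stud [ 0.4845 -0.1509  0.196 ]
   side [ 0.4839 -0.1565  0.195 ]
stud [ 0.5096 -0.2028  0.196 ]
   side [ 0.5082 -0.2083  0.195 ]
stud [ 0.4851 -0.2026  0.196 ]
   side [ 0.4835 -0.2094  0.195 ]
hs top [ 0.531  -0.1033  0.185 ]
hs top [ 0.5759 -0.1029  0.185 ]
hs top [ 0.5866 -0.2013  0.185 ]
hs top [ 0.5398 -0.2055  0.185 ]
motor [ 0.5263 -0.3357  0.199 ] [ 0.5277 -0.328   0.199 ]
tray top [0.5918 0.4168 0.05  ]
tray top [0.4256 0.3756 0.05  ]
tray lip [0.6324 0.2511 0.014 ]
tray lip [0.4648 0.2118 0.014 ]
rib [0.5408 0.4123 0.07  ]
rib [0.5425 0.4009 0.07  ]
rib [0.4742 0.3847 0.07  ]
rib [0.4741 0.395  0.07  ]
reel [0.6623 0.0684 0.048 ]
jar [0.3931 0.0866 0.075 ]
```

```bash
cat > m.py <<'E'
from station import sense
import numpy as np
from scipy.spatial.transform import Rotation as Ro
np.set_printoptions(precision=4,suppress=True)
YL=1.7
ex=np.array([np.cos(np.radians(YL)),np.sin(np.radians(YL)),0]);ey=np.array([-ex[1],ex[0],0]);ez=np.array([0,0,1.])
L=np.array([.5235,-.054,.155])
def led(x,y,z):return L+(x*ex+y*ey+z*ez)/1000      # ledge mm -> world
def toled(p):d=(np.asarray(p)-L)*1000;return np.array([d@ex,d@ey,d@ez])
def down(yaw,tilt=0):
    "tool x near world x turned by yaw; tilted so that z leans to +x by tilt"
    return Ro.from_euler('z',yaw,degrees=True).as_matrix()@Ro.from_euler('y',-tilt,degrees=True).as_matrix()@np.diag([1.,-1,-1])
def mv(p,R,msg=''):
    s=sense();C=s['ee_rot']
    print(msg,'rot',Ro.from_matrix(C.T@R).as_rotvec(),'cm',C.T@(np.asarray(p)-s['tcp_pos'])*100)
def st():
    s=sense();print('t',s['time_s'],'tcp',s['tcp_pos'],'led',toled(s['tcp_pos']),'F',s['wrist_force'],'w',s['gripper_width'],s['gripper_force'],'j',s['joints'])
E
python3 - <<'E'
from m import *
print(down(0,45))
mv([.508,.398,.13],down(13.5))
E
```

```text
[[ 0.7071  0.      0.7071]
 [ 0.     -1.      0.    ]
 [ 0.7071  0.     -0.7071]]
 rot [ 0.0019  0.0005 -0.6156] cm [32.4277  6.6247  8.8014]
```

Emit:
{"api": "arm_command", "payload": {
  "deltas": [
    [0,0,-0.1,4,0.8,0,-1],
    [0,0,-0.2,8,1.6,0,-1],
    [0,0,-0.3,12,2.4,1,-1],
    [0,0,-0.4,16,3.2,2,-1],
    [0,0,-0.5,20,4,3.5,-1],
    [0,0,-0.616,24,4.9,5,-1],
    [0.002,0,-0.616,28,5.7,7,-1],
    [0.002,0,-0.616,31.5,6.5,8.8,-1]
  ]
}}

```text
time_s: 0.77
tcp_pos: [0.4966, 0.4054, 0.1331]
ee_rot: [[0.972, 0.234, 0.0], [0.234, -0.972, 0.002], [0.001, -0.002, -1.0]]
wrist_force: [0.9, 0.7, 0.5]
gripper_width: 1.002
gripper_force: 0.0
```

Emit:
{"api": "arm_command", "payload": {
  "deltas": [
    [0,0,0,0.5,0,0,-1],
    [0,0,0,0.5,0,0,-1],
    [0,0,0,0.5,0,0,-1]
  ]
}}

```text
time_s: 1.02
tcp_pos: [0.5002, 0.4078, 0.1335]
ee_rot: [[0.972, 0.233, -0.0], [0.233, -0.972, 0.002], [0.0, -0.002, -1.0]]
wrist_force: [1.2, 0.0, 0.0]
gripper_width: 0.998
gripper_force: 0.0
```

```bash
python3 - <<'E'
from m import *
import cv2
from station import capture
st();mv([.508,.398,.055],down(13.5))
c=capture('top');import pickle;pickle.dump(c,open('top1.pkl','wb'))
cv2.imwrite('pics/e.png',cv2.resize(c['pixels'][170:290,150:310],None,fx=4,fy=4,interpolation=cv2.INTER_CUBIC))
E
```

```text
t 1.0167 tcp [0.5002 0.4078 0.1335] led [ -9.5605 462.2486 -21.5228] F [1.1641 0.0266 0.0376] w 0.9984620078695705 0.0 j [ 53.4913  27.7682  -3.1361  -0.0704 -59.0301  50.039 ]
 rot [-0.0015 -0.0002 -0.0001] cm [0.5261 1.1426 7.8461]
```

View pics/e.png

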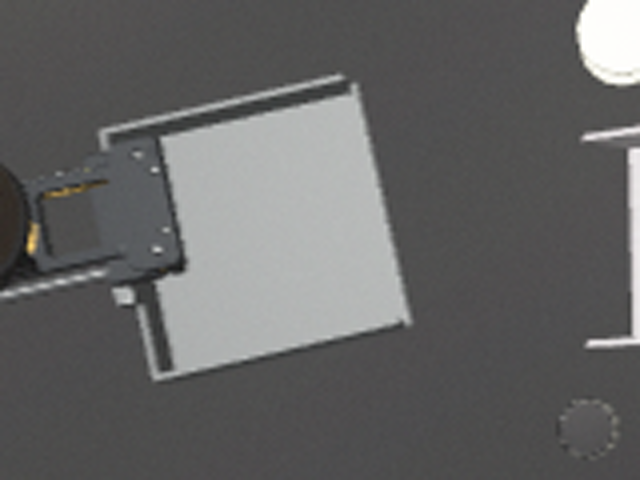

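The gripper sits over the rib: its body is at about (150,205) in the crop and the rib end shows at (123,295), so the alignment is right. I'll descend and grip.

Emit:
{"api": "arm_command", "payload": {
  "deltas": [
    [0,0,0,0.5,1.1,2,-1],
    [0,0,0,0.5,1.1,4.5,-1],
    [0,0,0,0.5,1.1,6.5,-1],
    [0,0,0,0.5,1.1,7.7,-1],
    [0,0,0,0.5,1.1,7.7,-1],
    [0,0,0,0.5,1.1,7.7,0.4],
    [0,0,0,0.5,1.1,7.7,0.7],
    [0,0,0,0.5,1.1,7.7,1]
  ]
}}

```text
time_s: 1.73
tcp_pos: [0.5081, 0.3997, 0.0587]
ee_rot: [[0.972, 0.235, 0.003], [0.235, -0.972, 0.005], [0.004, -0.004, -1.0]]
wrist_force: [0.2, 0.3, 0.0]
gripper_width: 0.855
gripper_force: 0.0
```

Emit:
{"api": "arm_command", "payload": {
  "deltas": [
    [0,0,0,0,0,0,1],
    [0,0,0,0,0,0,1],
    [0,0,0,0,0,0,1],
    [0,0,0,0,0,0,1]
  ]
}}

```text
time_s: 2.07
tcp_pos: [0.5077, 0.3985, 0.0572]
ee_rot: [[0.972, 0.234, 0.001], [0.234, -0.972, 0.002], [0.001, -0.002, -1.0]]
wrist_force: [0.5, -0.5, -0.1]
gripper_width: 0.556
gripper_force: 0.0
```

```bash
python3 - <<'E'
from m import *
st()
mid=np.array([.5205,.060,0])+.075*ey; g=mid+.087*ey
print(g)
g[2]=.058
mv(g+.06*ey,down(YL),'stage');mv(g,down(YL),'final')
E
```

```text
t 2.0667 tcp [0.5077 0.3985 0.0572] led [ -2.4167 452.8048 -97.8177] F [ 0.4531 -0.4727 -0.0604] w 0.5561250655793052 0.0 j [ 52.4388  32.2526  -7.6934  -0.0803 -49.9252  51.1386]
[0.5157 0.2219 0.    ]
stage rot [-0.0024 -0.0008  0.2064] cm [-2.1188 11.4859 -0.1099]
final rot [-0.0024 -0.0008  0.2064] cm [-3.3484 17.3586 -0.1244]
```

Still closing.

Emit:
{"api": "arm_command", "payload": {
  "deltas": [
    [0,0,0,0,0,0,1],
    [0,0,0,0,0,0,1],
    [0,0,0,0,0,0,1],
    [0,0,0,0,0,0,1],
    [0,0,0,0,0,0,1],
    [0,0,0,0,0,0,1],
    [0,0,0,0,0,0,1],
    [0,0,0,0,0,0,1]
  ]
}}

```text
time_s: 2.73
tcp_pos: [0.5075, 0.3983, 0.0568]
ee_rot: [[0.972, 0.234, 0.0], [0.234, -0.972, 0.002], [0.0, -0.002, -1.0]]
wrist_force: [-0.2, -1.3, 0.6]
gripper_width: 0.138
gripper_force: 30.0
```

Emit:
{"api": "arm_command", "payload": {
  "deltas": [
    [0,0,0,0,0,0,1],
    [0,0,0,0,0,0,1],
    [0,0,0,0,0,0,1],
    [0,0,0,0,0,0,1]
  ]
}}

```text
time_s: 3.07
tcp_pos: [0.5075, 0.3983, 0.0568]
ee_rot: [[0.972, 0.234, 0.0], [0.234, -0.972, 0.002], [0.0, -0.002, -1.0]]
wrist_force: [0.4, -0.9, -0.7]
gripper_width: 0.134
gripper_force: 30.0
```

```bash
python3 - <<'E'
from m import *
st()
g=np.array([.5157,.2219,.058])
mv(g+.06*ey,down(YL),'stage');mv(g,down(YL),'final')
E
```

```text
t 3.0667 tcp [0.5075 0.3983 0.0568] led [ -2.5849 452.5971 -98.2362] F [ 0.3525 -0.9029 -0.7489] w 0.13374379768618888 30.001265108585358 j [ 52.4404  32.281   -7.7142  -0.0758 -49.9284  51.1409]
stage rot [-0.0017 -0.0002  0.2065] cm [-2.0996 11.4717 -0.1431]
final rot [-0.0017 -0.0002  0.2065] cm [-3.3299 17.3442 -0.1532]
```

Emit:
{"api": "arm_command", "payload": {
  "deltas": [
    [0,0,0,0,0,-0.4,1],
    [0,0,0.03,-0.3,1.6,-0.4,1],
    [0,0,0.07,-0.7,3.6,-0.4,1],
    [0,0,0.11,-1.1,6,-0.4,1],
    [0,0,0.15,-1.5,8.2,-0.4,1],
    [0,0,0.19,-1.9,10.2,-0.4,1],
    [0,0,0.206,-2.1,11.4,-0.4,1],
    [0,0,0.206,-2.1,11.4,-0.4,1]
  ]
}}

```text
time_s: 3.73
tcp_pos: [0.5131, 0.2803, 0.0602]
ee_rot: [[1.0, 0.027, -0.002], [0.027, -1.0, 0.001], [-0.002, -0.001, -1.0]]
wrist_force: [0.3, 0.7, -4.0]
gripper_width: 0.133
gripper_force: 30.1
```

```bash
python3 - <<'E'
from m import *
from h import *
from station import capture
st()
c=capture('top')
im=c['pixels'];cv2.imwrite('pics/f.png',cv2.resize(im[150:290,170:370],None,fx=4,fy=4,interpolation=cv2.INTER_CUBIC));pickle.dump(c,open('top2.pkl','wb'))
g=np.array([.5157,.2219,.058])
mv(g,down(YL),'final')
E
```

```text
t 3.7333 tcp [0.5131 0.2803 0.0602] led [ -0.5058 334.4582 -94.7771] F [ 0.3231  0.6936 -3.9877] w 0.1331407016504209 30.134650468826294 j [ 44.4473  27.2589 -16.5629  -0.1588 -46.2142  47.2149]
final rot [-0.0023  0.0001 -0.0009] cm [0.024  6.0061 0.2347]
```

View pics/f.png

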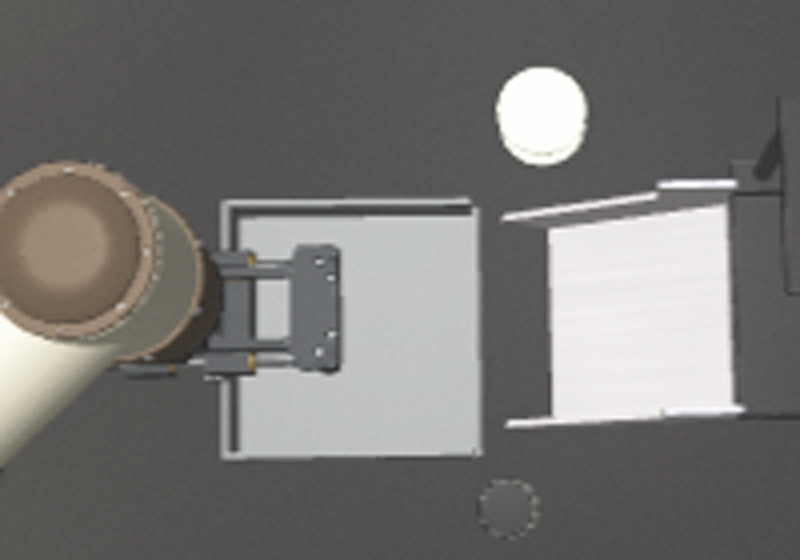

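The tray hangs level from the rib. Its lip edge runs from (477,207) to (481,456) in the crop, roughly parallel to the outlet edge (550,228)–(553,418). I'll measure the remaining travel.

```bash
python3 - <<'E'
from m import *
from h import *
c=load('top2')
F=lambda u,v:(170+u/4-.37,150+v/4-.37)
for n,q,z in[('lip',(477,207),.017),('lip',(481,456),.017),('tall',(223,201),.053),('tall',(223,458),.053),('out',(550,228),.035),('out',(553,418),.035),('wall',(503,218),.085),('wall',(508,425),.085)]:
    p=onz(c,*F(*q),z);print(n,p,toled(p))
E
```

```text
lip [0.6034 0.1128 0.017 ] [  84.8161  164.3675 -138.    ]
lip [0.4309 0.1077 0.017 ] [ -87.7477  164.3904 -138.    ]
tall [0.5993 0.2811 0.053 ] [  85.6911  332.7095 -102.    ]
tall [0.4271 0.2769 0.053 ] [ -86.5022  333.6541 -102.    ]
out [0.5865 0.0619 0.035 ] [  66.4427  114.0024 -120.    ]
out [0.4566 0.0585 0.035 ] [ -63.5145  114.446  -120.    ]
wall [0.585  0.0924 0.085 ] [ 65.7757 144.4627 -70.    ]
wall [0.4494 0.0874 0.085 ] [-69.8657 143.54   -70.    ]
```

Emit:
{"api": "arm_command", "payload": {
  "deltas": [
    [0,0,0,0,1,0,1],
    [0,0,0,0,2.2,0,1],
    [0,0,0,0,3.4,0,1],
    [0,0,0,0,4.6,0,1],
    [0,0,0,0,5.6,0,1],
    [0,0,0,0,6,0,1],
    [0,0,0,0,6,0.2,1],
    [0,0,0,0,6,0.35,1]
  ]
}}

```text
time_s: 4.45
tcp_pos: [0.5158, 0.2225, 0.0571]
ee_rot: [[1.0, 0.03, 0.001], [0.03, -1.0, 0.002], [0.001, -0.002, -1.0]]
wrist_force: [0.4, 0.2, -2.1]
gripper_width: 0.132
gripper_force: 30.0
```

Emit:
{"api": "arm_command", "payload": {
  "deltas": [
    [0,0,0,0,0,0,1],
    [0,0,0,0,0,0,1],
    [0,0,0,0,0,0,-0.2],
    [0,0,0,0,0,0,-0.2],
    [0,0,0,0,0,0,-0.2],
    [0,0,0,0,0,0,-0.2],
    [0,0,0,0,0,0,-0.2],
    [0,0,0,0,0,0,-0.2]
  ]
}}

```text
time_s: 5.12
tcp_pos: [0.5157, 0.2229, 0.0571]
ee_rot: [[1.0, 0.03, 0.0], [0.03, -1.0, 0.002], [0.001, -0.002, -1.0]]
wrist_force: [-1.1, -0.1, -0.0]
gripper_width: 0.502
gripper_force: 0.0
```

Emit:
{"api": "arm_command", "payload": {
  "deltas": [
    [0,0,0,0,0,-1,-0.2],
    [0,0,0,0,0,-3,-0.2],
    [0,0,0,0,0,-6,-0.2],
    [0,0,0,0,0,-10,0.5],
    [0,0,0,0,0,-14,1],
    [0,0,0,0,0,-18,1],
    [0,0,0,0,0,-22,1],
    [0,0,0,0,0,-26,1]
  ]
}}

```text
time_s: 5.78
tcp_pos: [0.515, 0.2217, 0.3203]
ee_rot: [[1.0, 0.03, 0.001], [0.03, -1.0, 0.003], [0.001, -0.003, -1.0]]
wrist_force: [1.0, 0.9, 0.0]
gripper_width: 0.308
gripper_force: 0.0
```

```bash
python3 - <<'E'
from m import *
from h import *
from station import capture
st()
c=capture('side')
im=c['pixels'];cv2.imwrite('pics/g.png',cv2.resize(im[170:370,210:490],None,fx=2.8,fy=2.8,interpolation=cv2.INTER_CUBIC));pickle.dump(c,open('side3.pkl','wb'))
pickle.dump(capture('top'),open('top3.pkl','wb'))
mv(led(-150,-100,250),down(YL,45),'pre')
E
```

```text
t 5.7833 tcp [0.515  0.2217 0.3203] led [ -0.3481 275.8346 165.2537] F [0.9971 0.8788 0.0058] w 0.30766929182727243 0.0 j [ 39.8105  12.5566   1.4337  -0.0745 -78.7148  51.935 ]
pre rot [-0.0097  0.7697 -0.0028] cm [-15.2348  37.6336  -8.4639]
```

View pics/g.png

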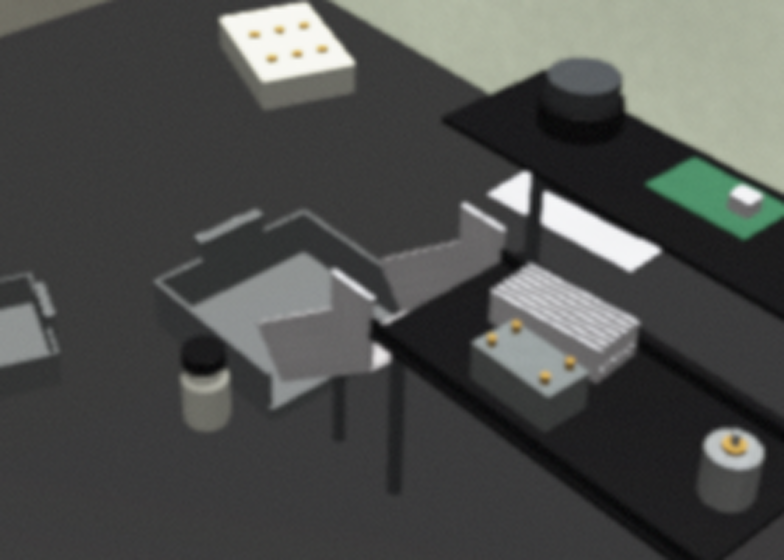

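The tray is on the desk with its side walls outside the chute and its lip under the outlet. The jar is upright at (206,385), and the parts are untouched. Next I move to the pushing pose.

Emit:
{"api": "arm_command", "payload": {
  "deltas": [
    [0,0.1,0,-3,1,0,1],
    [0,0.2,0,-6,4,0,1],
    [0,0.3,0,-9,8,0,1],
    [0,0.4,0,-12,12,0,1],
    [0,0.5,0,-13,16,0,1],
    [0,0.6,0,-13,20,0,1],
    [0,0.7,0,-13,24,0,1],
    [-0.01,0.77,0,-13,28,0,1]
  ]
}}

```text
time_s: 6.55
tcp_pos: [0.3903, -0.0452, 0.3153]
ee_rot: [[0.722, 0.033, 0.691], [0.027, -0.999, 0.019], [0.691, 0.005, -0.722]]
wrist_force: [1.3, -0.8, -1.0]
gripper_width: 0.004
gripper_force: 0.0
```

```bash
python3 - <<'E'
from m import *
st()
mv(led(-110,-190,100),down(YL,45),'pre')
E
```

```text
t 6.55 tcp [ 0.3903 -0.0452  0.3153] led [-132.8482   12.7344  160.3492] F [ 1.3133 -0.7783 -1.0333] w 0.004429474705331971 0.0 j [ 25.6989 -30.1439 -58.4584  39.9789 -26.062   35.4913]
pre rot [0.0011 0.022  0.0055] cm [-2.6333 20.2523  5.9636]
```

Emit:
{"api": "arm_command", "payload": {
  "deltas": [
    [0,0,0,0,1,2,1],
    [0,0,0,-1,4,4,1],
    [0,0.01,0,-1.5,8,6,1],
    [0,0.01,0,-2,12,6,1],
    [0,0.02,0,-2.6,15,6,1],
    [0,0.02,0,-2.6,18,6,1],
    [0,0.02,0.005,-2.6,20.2,6,1],
    [0,0.02,0.005,-2.6,20.2,6,1]
  ]
}}

```text
time_s: 7.22
tcp_pos: [0.4076, -0.1982, 0.2544]
ee_rot: [[0.747, -0.011, 0.665], [0.004, -1.0, -0.02], [0.665, 0.018, -0.747]]
wrist_force: [-0.8, -1.2, -0.3]
gripper_width: 0.003
gripper_force: 0.0
```

```bash
python3 - <<'E'
from m import *
st()
mv(led(-39,-190,25),down(YL,45),'in')
E
```

```text
t 7.2167 tcp [ 0.4076 -0.1982  0.2544] led [-120.1775 -140.7222   99.3763] F [-0.7563 -1.1846 -0.3109] w 0.003283107296011375 0.0 j [ -9.7571 -13.1041 -39.9035 -14.0724 -22.3804 110.5844]
in rot [ 0.0407  0.058  -0.0169] cm [ 1.203   4.4632 11.1414]
```

Emit:
{"api": "arm_command", "payload": {
  "deltas": [
    [0.02,0.03,-0.01,-0.5,1.5,1,1],
    [0.04,0.05,-0.017,-0.8,3,2,1],
    [0.04,0.058,-0.017,-0.8,4.5,2,1],
    [0.04,0.058,-0.017,-0.8,4.5,2,1],
    [0.04,0.058,-0.017,-0.8,4.5,2,1]
  ]
}}

```text
time_s: 7.63
tcp_pos: [0.4149, -0.2476, 0.2348]
ee_rot: [[0.707, 0.021, 0.707], [0.016, -1.0, 0.015], [0.707, 0.001, -0.707]]
wrist_force: [-1.6, -0.9, 0.4]
gripper_width: 0.005
gripper_force: 0.0
```

```bash
python3 - <<'E'
from m import *
st()
mv(led(-39,-190,25),down(YL,45),'in')
E
```

```text
t 7.6333 tcp [ 0.4149 -0.2476  0.2348] led [-114.3098 -190.2894   79.778 ] F [-1.5729 -0.8859  0.4401] w 0.005120973021966636 0.0 j [-30.6068  -4.6011 -28.4427 -42.7098 -33.3171 151.3741]
in rot [ 0.0064 -0.0002 -0.0052] cm [ 1.4493 -0.0955  9.1985]
```

Emit:
{"api": "arm_command", "payload": {
  "deltas": [
    [0,0,0,1,-0.1,2,1],
    [0,0,0,1.4,-0.1,4.5,1],
    [0,0,0,1.4,-0.1,7,1],
    [0,0,0,1.4,-0.1,8.5,1],
    [0.006,0,-0.005,1.4,-0.1,9.2,1],
    [0.006,0,-0.005,1.4,-0.1,9.2,1]
  ]
}}

```text
time_s: 8.13
tcp_pos: [0.4894, -0.2394, 0.1776]
ee_rot: [[0.71, 0.037, 0.703], [0.025, -0.999, 0.027], [0.704, -0.002, -0.71]]
wrist_force: [0.2, 0.6, -0.3]
gripper_width: 0.004
gripper_force: 0.0
```

```bash
python3 - <<'E'
from m import *
st()
mv(led(-39,-20,25),down(YL,45),'push')
E
```

```text
t 8.1333 tcp [ 0.4894 -0.2394  0.1776] led [ -39.5589 -184.3147   22.5721] F [ 0.1902  0.5814 -0.2858] w 0.004310990180916135 0.0 j [-26.1683   5.8047 -25.7138 -49.922  -25.9516 157.7547]
push rot [-0.0066  0.0045  0.0039] cm [  0.2748 -16.431   -0.0252]
```

Emit:
{"api": "arm_command", "payload": {
  "deltas": [
    [0,0,0,0.1,-1,-0.1,1],
    [0,0,0,0.2,-2,-0.1,1],
    [0,0,0,0.2,-3,-0.1,1],
    [0,0,0,0.2,-4,-0.1,1],
    [0,0,0,0.2,-5,-0.1,1],
    [0,0,0,0.2,-6,-0.1,1],
    [0,0,0,0.2,-7,-0.1,1],
    [0,0,0,0.2,-8,-0.1,1]
  ]
}}

```text
time_s: 8.8
tcp_pos: [0.4868, -0.16, 0.1825]
ee_rot: [[0.706, 0.036, 0.707], [0.025, -0.999, 0.025], [0.708, 0.0, -0.707]]
wrist_force: [-0.6, -0.5, -0.9]
gripper_width: 0.008
gripper_force: 0.4
```

```bash
python3 - <<'E'
from m import *
from h import *
from station import capture
st()
mv(led(-39,-20,25),down(YL,45),'push')
c=capture('side');t=capture('top')
a=cv2.resize(c['pixels'][200:350,300:500],(400,300));b=cv2.resize(t['pixels'][160:270,290:490],(400,220))
cv2.imwrite('pics/i.png',cv2.resize(np.vstack([a,b]),None,fx=1.15,fy=1.15));pickle.dump((c,t),open('c4.pkl','wb'))
# studs by colour
for n,cc in(('side',c),('top',t)):
    m=cv2.inRange(cv2.cvtColor(cc['pixels'],cv2.COLOR_BGR2HSV),(15,110,90),(35,255,255))
    _,_,S,C=cv2.connectedComponentsWithStats(m)
    for k in range(1,len(S)):
        if S[k,4]>3:
            p=onz(cc,*C[k],.195);l=toled(p)
            if abs(l[0])<90 and -330<l[1]<60:print(n,S[k,4],C[k],l)
E
```

```text
t 8.8 tcp [ 0.4868 -0.16    0.1825] led [ -39.782  -104.8369   27.5308] F [-0.6449 -0.5355 -0.8849] w 0.008031883252953374 0.37814516392245423 j [ -8.2118   0.1961 -35.4714 -36.8613 -12.1186 133.5313]
push rot [-0.0042 -0.0008  0.0043] cm [-0.0874 -8.4831  0.2697]
side 5 [372.4 268.6] [-13.8741 -33.5286  40.    ]
side 8 [381.25  268.875] [ -0.5638 -45.9095  40.    ]
side 12 [366.9167 281.25  ] [-51.0213 -56.7904  40.    ]
side 8 [369.25 300.  ] [ -86.8414 -101.6879   40.    ]
side 28 [471.7857 329.1071] [  -0.7397 -278.2512   40.    ]
top 16 [470.375 222.375] [  -3.1808 -275.1729   40.    ]
top 6 [392.8333 229.1667] [-15.9858 -88.7134  40.    ]
top 6 [368.8333 232.1667] [-22.054 -31.383  40.   ]
top 7 [389.8571 238.7143] [-38.5697 -80.8726  40.    ]
top 10 [391.5 255.7] [-78.883  -83.4445  40.    ]
```

```bash
python3 - <<'E'
from m import *
mv(led(-45,-118,28),down(YL,30),'backoff')
E
```

```text
backoff rot [-0.006  -0.2606  0.008 ] cm [-0.2319  1.4635 -0.4211]
```

Emit:
{"api": "arm_command", "payload": {
  "deltas": [
    [0,-0.03,0,0,0.7,-0.4,1],
    [0,-0.1,0,-0.2,1.4,-0.4,1],
    [0,-0.18,0,-0.2,1.5,-0.4,1],
    [-0.006,-0.26,0.008,-0.2,1.5,-0.4,1],
    [-0.006,-0.26,0.008,-0.2,1.5,-0.4,1]
  ]
}}

```text
time_s: 9.32
tcp_pos: [0.4858, -0.1758, 0.1849]
ee_rot: [[0.864, 0.029, 0.502], [0.026, -1.0, 0.012], [0.502, 0.003, -0.865]]
wrist_force: [0.3, -0.1, -1.0]
gripper_width: 0.007
gripper_force: 0.0
```

```bash
python3 - <<'E'
from m import *
st()
mv(led(-45,-15,28),down(YL,30),'push')
E
```

```text
t 9.3167 tcp [ 0.4858 -0.1758  0.1849] led [ -41.3333 -120.6224   29.8611] F [ 0.3088 -0.0875 -1.0031] w 0.007088220028207116 0.0 j [ -3.537    1.7964 -35.9017  -6.4656 -22.3675 100.5445]
push rot [ 0.003  -0.0027  0.0005] cm [ -0.4049 -10.5623  -0.055 ]
```

Emit:
{"api": "arm_command", "payload": {
  "deltas": [
    [0,0,0,-0.4,-0.8,0,1],
    [0,0,0,-0.5,-1.6,0.1,1],
    [0,0,0,-0.5,-2.6,0.1,1],
    [0,0,0,-0.5,-3.6,0.1,1],
    [0,0,0,-0.5,-4.6,0.1,1],
    [0,0,0,-0.5,-5.6,0.1,1],
    [0,0,0,-0.5,-6.4,0.1,1],
    [0,0,0,-0.5,-7,0.1,1]
  ]
}}

```text
time_s: 9.98
tcp_pos: [0.4766, -0.1057, 0.1789]
ee_rot: [[0.865, 0.026, 0.501], [0.021, -1.0, 0.014], [0.501, -0.001, -0.866]]
wrist_force: [-0.8, -1.7, -1.0]
gripper_width: 0.007
gripper_force: 0.4
```

```bash
python3 - <<'E'
from m import *
from h import *
from station import capture
st()
mv(led(-45,-5,28),down(YL,30),'push')
c=capture('side');t=capture('top')
a=cv2.resize(c['pixels'][200:350,290:490],(400,300));b=cv2.resize(t['pixels'][160:280,290:490],(400,240))
cv2.imwrite('pics/i.png',np.vstack([a,b]))
E
```

```text
t 9.9833 tcp [ 0.4766 -0.1057  0.1789] led [-48.4342 -50.2923  23.8835] F [-0.7904 -1.7129 -0.9752] w 0.0072029980061945305 0.37224495477858 j [  8.3072  -1.7747 -47.864   13.5672 -14.4154  70.8794]
push rot [ 0.0008 -0.0009 -0.0042] cm [ 0.4844 -4.5311 -0.1879]
```

View pics/i.png

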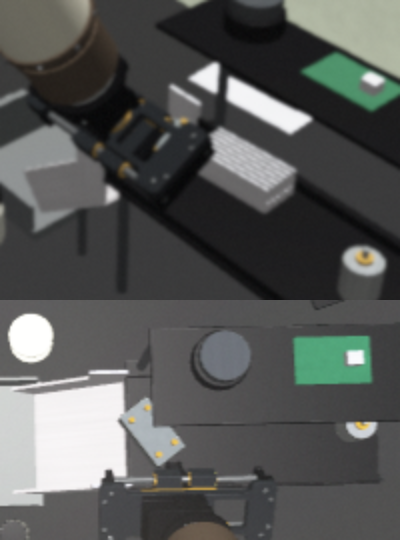

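The side view shows the heat sink still in place. The top view shows the box turned about 45° clockwise, with its centre near (155,432) in the crop and its front corner at the ledge end.

```bash
python3 - <<'E'
from m import *
from h import *
t=load('top3')
for n,q in dict(front=(148,398),left=(120,418),rearR=(187,442),rearL=(160,467),s1=(147,408),s2=(131,420),s3=(176,442),s4=(158,454)).items():
    p=onz(t,290+q[0]/2-.25,160+(q[1]-300)/2-.25,.189 if n[0]!='s' or len(n)>2 else .196);print(n,toled(p))
mv(led(-45,-62,26),down(YL,30),'back')
mv(led(-22,-62,26),down(YL,30),'backR')
E
```

```text
front [ 34.9525 -21.6616  34.    ]
left [11.5004 12.4983 34.    ]
rearR [-18.7433 -66.7776  34.    ]
rearL [-47.983  -33.6059  34.    ]
s1 [ 21.9727 -19.2506  41.    ]
s2 [ 7.9944  0.1593 41.    ]
s3 [-19.1812 -52.5224  41.    ]
s4 [-33.0248 -30.7297  41.    ]
back rot [ 0.0007 -0.0008 -0.003 ] cm [ 0.4023  1.1678 -0.0134]
backR rot [ 0.0007 -0.0008 -0.003 ] cm [2.3933 1.1611 1.1381]
```

```bash
python3 - <<'E'
from m import *
mv(led(-48,-88,28),down(YL,20),'back')
mv(led(-12.5,-88,27),down(YL,20),'over')
E
```

```text
back rot [ 0.0004 -0.1753 -0.003 ] cm [ 0.2505  3.7684 -0.3351]
over rot [ 0.0004 -0.1753 -0.003 ] cm [3.2735 3.7582 1.5289]
```

Emit:
{"api": "arm_command", "payload": {
  "deltas": [
    [0,-0.03,0,0.2,1,-0.3,1],
    [0,-0.08,0,0.2,2.5,-0.3,1],
    [0,-0.13,0,0.2,3.8,-0.3,1],
    [0,-0.175,0,0.2,3.8,-0.3,1],
    [0,-0.175,0,1.5,3.8,0.5,1],
    [0,-0.175,0,3.2,3.8,1.5,1],
    [0,-0.175,-0.003,3.2,3.8,1.5,1]
  ]
}}

```text
time_s: 10.67
tcp_pos: [0.5172, -0.1432, 0.1827]
ee_rot: [[0.938, 0.029, 0.345], [0.027, -1.0, 0.01], [0.345, 0.0, -0.939]]
wrist_force: [0.3, -0.6, 0.3]
gripper_width: 0.005
gripper_force: 0.0
```

```bash
python3 - <<'E'
from m import *
st()
mv(led(-12.5,-5,27),down(YL,20),'push')
E
```

```text
t 10.6667 tcp [ 0.5172 -0.1432  0.1827] led [ -8.919  -88.9718  27.6789] F [ 0.3465 -0.6207  0.2808] w 0.004797435737377132 0.0 j [  1.9075   6.5016 -29.5948   0.1782 -33.7056  89.6139]
push rot [ 0.0005 -0.0035 -0.0008] cm [-0.3658 -8.3969 -0.0639]
```

Emit:
{"api": "arm_command", "payload": {
  "deltas": [
    [0,0,0,-0.2,-0.8,0,1],
    [0,0,0,-0.2,-1.6,0,1],
    [0,0,0,-0.2,-2.4,0,1],
    [0,0,0,-0.2,-3.2,0,1],
    [0,0,0,-0.2,-4,0,1],
    [0,0,0,-0.2,-4.8,0,1],
    [0,0,0,-0.2,-5.6,0,1],
    [0,0,0,-0.2,-6.4,0,1]
  ]
}}

```text
time_s: 11.33
tcp_pos: [0.5097, -0.0789, 0.1814]
ee_rot: [[0.939, 0.028, 0.342], [0.026, -1.0, 0.01], [0.343, -0.001, -0.939]]
wrist_force: [0.5, 0.1, -0.4]
gripper_width: 0.006
gripper_force: 0.0
```

```bash
cat > look.py <<'E'
from m import *
from h import *
from station import capture
def studs():
    st();o=[]
    for n in('side','top'):
        cc=capture(n);o.append(cc)
        m=cv2.inRange(cv2.cvtColor(cc['pixels'],cv2.COLOR_BGR2HSV),(15,90,80),(35,255,255))
        _,_,S,C=cv2.connectedComponentsWithStats(m)
        for k in range(1,len(S)):
            if S[k,4]>3:
                l=toled(onz(cc,*C[k],.195))
                if abs(l[0])<90 and -330<l[1]<350:print(n,S[k,4],C[k],l)
    return o
def pic(o,name):
    a=cv2.resize(o[0]['pixels'][190:340,230:490],(520,300));b=cv2.resize(o[1]['pixels'][160:280,230:490],(520,240))
    cv2.imwrite(name,np.vstack([a,b]))
E
python3 - <<'E'
from look import *
o=studs();pic(o,'pics/j.png')
mv(led(-11,0,27),down(YL,20),'push')
E
```

```text
t 11.3333 tcp [ 0.5097 -0.0789  0.1814] led [-14.4821 -24.4506  26.442 ] F [ 0.5064  0.1222 -0.4181] w 0.005644293681101977 0.0 j [ 11.1979   4.1253 -34.7326   6.1958 -31.5077  75.6868]
side 20 [364.3 238.5] [48.4153 58.216  40.    ]
side 9 [348.3333 251.6667] [-12.1077  43.3014  40.    ]
side 15 [360.6667 261.4   ] [-15.5509   0.3704  40.    ]
side 7 [345. 267.] [-53.5247   6.8471  40.    ]
side 35 [471.6857 328.8857] [  -0.4189 -277.7742   40.    ]
top 11 [330.2727 217.5455] [14.4475 59.1992 40.    ]
top 18 [470.3333 222.5   ] [  -3.4789 -275.0586   40.    ]
top 6 [354.5 225. ] [-4.3637  2.1736 40.    ]
push rot [-0.0002 -0.0001 -0.0001] cm [ 0.3602 -2.4149  0.0564]
```

Emit:
{"api": "arm_command", "payload": {
  "deltas": [
    [0,0,0,-1,0,-0.5,1],
    [0,0,0,-2,0,-1.5,1],
    [0,0.05,0,-4,0,-3.5,1],
    [0,0.1,0,-6,0.5,-5,1],
    [0,0.15,0,-7,2,-6,1],
    [0,0.2,0,-7,5,-6,1],
    [0,0.25,0,-7,8,-6,1],
    [0,0.3,0,-7,11,-6,1]
  ]
}}

```text
time_s: 12.1
tcp_pos: [0.4231, -0.172, 0.2129]
ee_rot: [[0.819, 0.028, 0.573], [0.022, -1.0, 0.018], [0.573, -0.002, -0.819]]
wrist_force: [0.2, 0.4, 0.1]
gripper_width: 0.005
gripper_force: 0.0
```

```bash
python3 - <<'E'
from look import *
o=studs();pic(o,'pics/j.png')
mv(led(-50,-174,80),down(YL,38),'pre')
E
```

```text
t 12.1 tcp [ 0.4231 -0.172   0.2129] led [-103.8085 -115.0156   57.9401] F [0.1898 0.4395 0.0596] w 0.005043959904395554 0.0 j [ -4.5616  -8.1378 -41.2425  -9.6122 -22.3693 103.8959]
side 8 [358.125 264.75 ] [-27.5089  -4.8615  40.    ]
side 26 [350.3846 276.9231] [-67.0463 -25.1126  40.    ]
side 9 [373.2222 275.5556] [-28.6218 -51.4857  40.    ]
side 36 [471.6667 328.8056] [  -0.2791 -277.6212   40.    ]
top 18 [470.3333 222.5   ] [  -3.4789 -275.0586   40.    ]
pre rot [ 0.0018  0.0539 -0.0093] cm [5.6288 5.6695 1.2457]
```

View pics/j.png

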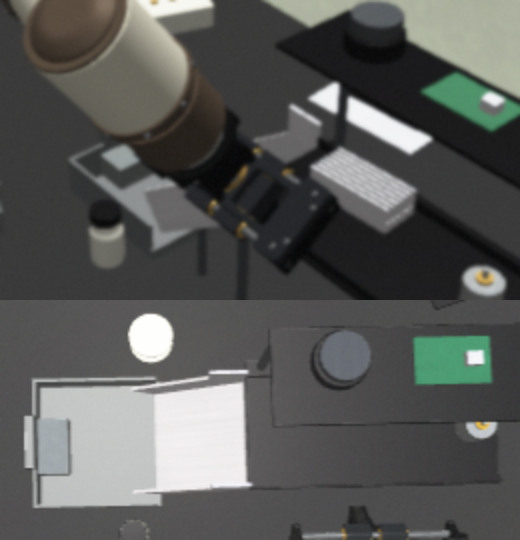

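The top view shows the converter in the tray against the far wall at (55,447). The heat sink is on the ledge in the side view, with its top face at about (312–415, 148–207), and the motor has not moved.

```bash
python3 - <<'E'
from look import *
t=load('side3')
for q in[(312,162),(338,148),(415,185),(383,208)]:
    print(toled(onz(t,230+q[0]/2-.25,190+q[1]/2-.25,.185)+[.001,.006,0]))
for q in[(310,250),(352,228),(455,285),(415,313)]:print('old',toled(onz(t,270+q[0]/2.7-.3,180+q[1]/2.7-.3,.185)+[.001,.006,0]))
E
```

```text
[ 12.8537 -41.4623  30.    ]
[ 51.0059 -41.7768  30.    ]
[  65.7102 -135.5523   30.    ]
[  14.0384 -139.3816   30.    ]
old [  7.2024 -43.5617  30.    ]
old [ 52.1411 -44.5433  30.    ]
old [  59.8546 -143.2076   30.    ]
old [  13.0161 -145.9799   30.    ]
```

Emit:
{"api": "arm_command", "payload": {
  "deltas": [
    [0,0,0,1,1,0,1],
    [0,0.03,0,2,2.5,0,1],
    [0,0.05,0,3.5,4,0.5,1],
    [0,0.05,-0.01,5,5.5,1,1],
    [0,0.05,-0.01,5.6,6,1.2,1],
    [0,0.05,-0.01,5.6,6,1.2,1]
  ]
}}

```text
time_s: 12.7
tcp_pos: [0.4805, -0.2306, 0.235]
ee_rot: [[0.791, 0.035, 0.611], [0.03, -0.999, 0.018], [0.611, 0.004, -0.792]]
wrist_force: [0.0, 0.2, 0.2]
gripper_width: 0.006
gripper_force: 0.0
```

```bash
python3 - <<'E'
from m import *
st()
mv(led(20,-176,27),down(YL,38),'in')
E
```

```text
t 12.7 tcp [ 0.4805 -0.2306  0.235 ] led [ -48.2193 -175.2941   79.9989] F [0.0188 0.2326 0.1666] w 0.006109794852927674 0.0 j [-15.8914  -0.4194 -27.2139 -22.5737 -28.7643 124.4643]
in rot [-0.0002  0.0062  0.0061] cm [2.164  0.0849 8.3632]
```

Emit:
{"api": "arm_command", "payload": {
  "deltas": [
    [0,0,0,0.7,0.1,2,1],
    [0,0,0,1.4,0.1,4,1],
    [0,0,0,2,0.1,6,1],
    [0,0,0,2.1,0.1,7.7,1],
    [0,0,0,2.1,0.1,8.3,1],
    [0,0,0,2.1,0.1,8.3,1],
    [0,0,0,2.1,0.1,8.3,1]
  ]
}}

```text
time_s: 13.28
tcp_pos: [0.5461, -0.2278, 0.1817]
ee_rot: [[0.792, 0.037, 0.61], [0.031, -0.999, 0.02], [0.61, 0.003, -0.792]]
wrist_force: [0.0, -0.2, -0.2]
gripper_width: 0.004
gripper_force: 0.0
```

```bash
python3 - <<'E'
from m import *
st()
mv(led(20,-10,27),down(YL,38),'push')
E
```

```text
t 13.2833 tcp [ 0.5461 -0.2278  0.1817] led [  17.4593 -174.3955   26.6871] F [ 0.0496 -0.2459 -0.1503] w 0.004029467424302467 0.0 j [-13.5505   9.042  -24.4924 -25.8087 -21.8966 126.8012]
push rot [-0.002   0.0072  0.0077] cm [  0.3464 -16.4371   0.1629]
```

Emit:
{"api": "arm_command", "payload": {
  "deltas": [
    [0,0,0,0.2,-0.9,0.1,1],
    [0,0,0,0.2,-1.7,0.1,1],
    [0,0,0,0.2,-2.5,0.1,1],
    [0,0,0,0.2,-3.2,0.1,1],
    [0,0,0,0.2,-3.9,0.1,1],
    [0,0,0,0.2,-4.6,0.1,1],
    [0,0,0,0.2,-5.3,0.1,1],
    [0,0,0,0.2,-6,0.1,1]
  ]
}}

```text
time_s: 13.95
tcp_pos: [0.5468, -0.1688, 0.1845]
ee_rot: [[0.789, 0.036, 0.614], [0.031, -0.999, 0.018], [0.614, 0.004, -0.789]]
wrist_force: [-2.2, -1.8, 2.3]
gripper_width: 0.003
gripper_force: 1.4
```

```bash
python3 - <<'E'
from look import *
st()
mv(led(20,-10,27),down(YL,38),'push')
s=capture('side');t=capture('top')
for c,z in((s,.185),(t,.185)):
    hsv=cv2.cvtColor(c['pixels'],cv2.COLOR_BGR2HSV)
    m=((hsv[...,2]>130)&(hsv[...,1]<60)).astype(np.uint8)
    n,lab,S,C=cv2.connectedComponentsWithStats(m)
    for k in range(1,n):
        l=toled(onz(c,*C[k],z)+([.001,.006,0] if c is s else 0))
        if S[k,4]>25 and abs(l[0])<80 and -220<l[1]<80:
            r=cv2.minAreaRect(np.argwhere(lab==k)[:,::-1].astype(np.float32))
            print(S[k,4],C[k],l,'\n',np.array([toled(onz(c,*q,z)+([.001,.006,0] if c is s else 0))[:2] for q in cv2.boxPoints(r)]))
E
```

```text
t 13.95 tcp [ 0.5468 -0.1688  0.1845] led [  19.8537 -115.4411   29.4517] F [-2.1921 -1.8009  2.2536] w 0.0034252133605994018 1.4077273263546886 j [ -2.9259   6.0535 -33.1212 -12.4205 -13.3369 106.1711]
push rot [-0.0001  0.0021  0.0074] cm [ -0.0615 -10.5448   0.2035]
27 [417. 276.] [ 49.5095 -95.263   30.    ] 
 [[  40.7488  -94.2348]
 [  58.5997  -87.0671]
 [  58.3309  -96.2982]
 [  40.5746 -103.3187]]
27 [348.037  282.1852] [-72.3287 -19.5607  30.    ] 
 [[-82.5008 -17.5279]
 [-73.668   -8.7133]
 [-60.5174 -24.4536]
 [-69.4445 -33.1033]]
41 [344.2439 195.5122] [68.424  23.9056 30.    ] 
 [[70.0765 48.507 ]
 [69.2771  0.3858]
 [66.8486  0.4511]
 [67.6509 48.5641]]
```

Emit:
{"api": "arm_command", "payload": {
  "deltas": [
    [0,-0.03,0,0,-0.6,0,1],
    [0,-0.052,0,0.1,-1.2,0.1,1],
    [0,-0.052,0,0.1,-1.8,0.2,1],
    [0,-0.052,0,0.1,-2.4,0.2,1],
    [0,-0.052,0,0.1,-3,0.2,1],
    [0,-0.052,0,0.1,-3.6,0.2,1]
  ]
}}

```text
time_s: 14.55
tcp_pos: [0.5476, -0.133, 0.1824]
ee_rot: [[0.821, 0.035, 0.57], [0.031, -0.999, 0.017], [0.571, 0.004, -0.821]]
wrist_force: [-1.6, -3.1, 3.6]
gripper_width: 0.003
gripper_force: 1.5
```

```bash
cat >> look.py <<'E'
def blobs(lo=90,ymax=80):
    s=capture('side');t=capture('top')
    for n,c in(('side',s),('top',t)):
        off=np.array([.001,.006,0]) if c is s else 0
        hsv=cv2.cvtColor(c['pixels'],cv2.COLOR_BGR2HSV)
        m=((hsv[...,2]>lo)&(hsv[...,1]<60)).astype(np.uint8)
        k_,lab,S,C=cv2.connectedComponentsWithStats(m)
        for k in range(1,k_):
            l=toled(onz(c,*C[k],.185)+off)
            if S[k,4]>25 and abs(l[0])<80 and -220<l[1]<ymax:
                r=cv2.minAreaRect(np.argwhere(lab==k)[:,::-1].astype(np.float32))
                print(n,S[k,4],l,*[toled(onz(c,*q,.185)+off)[:2].round() for q in cv2.boxPoints(r)])
    return s,t
E
python3 - <<'E'
from look import *
st()
mv(led(20,-10,27),down(YL,35),'push')
o=blobs();pic(o,'pics/k.png')
E
```

```text
t 14.55 tcp [ 0.5476 -0.133   0.1824] led [ 21.7431 -79.6953  27.4202] F [-1.6425 -3.0626  3.5682] w 0.0026767286956107333 1.5443103326833807 j [  3.2757   5.2673 -39.2036   4.7888 -10.7869  84.3697]
push rot [-0.0001  0.0037  0.0064] cm [-0.1223 -6.9705 -0.0645]
side 33 [ 54.6919 -55.7215  30.    ] [ 43. -55.] [ 67. -46.] [ 66. -56.] [ 42. -65.]
side 343 [  29.997  -135.0038   30.    ] [  -8. -134.] [  67. -105.] [  66. -141.] [  -8. -168.]
top 29 [ -3.5542 -38.2142  30.    ] [ -6. -26.] [ -1. -27.] [ -2. -53.] [ -7. -53.]
```

Emit:
{"api": "arm_command", "payload": {
  "deltas": [
    [0,0,0,0,0.7,0,1],
    [0,0,0,0,1.5,-0.5,1],
    [0,0,0,-0.5,2.5,-2,1],
    [0,0,0,-1.5,4,-4,1],
    [0,0,0,-2.5,6,-6,1],
    [0,0,0,-4,8,-8,1],
    [0,0,0,-5,10,-10,1],
    [0,0,0,-6,12,-11,1]
  ]
}}

```text
time_s: 15.32
tcp_pos: [0.4395, -0.2569, 0.2405]
ee_rot: [[0.819, 0.038, 0.573], [0.033, -0.999, 0.018], [0.573, 0.005, -0.82]]
wrist_force: [0.6, -0.6, -0.8]
gripper_width: 0.003
gripper_force: 0.0
```

```bash
python3 - <<'E'
from look import *
st()
for lo in(90,130):
  print(lo);o=blobs(lo)
pickle.dump(o,open('o5.pkl','wb'))
# coarse ASCII of side grey levels around ledge
g=cv2.cvtColor(o[0]['pixels'],cv2.COLOR_BGR2GRAY)[240:310:3,350:450:2]
for i,r in enumerate(g):print(240+3*i,''.join(' .:-=+*#%@'[min(9,v//22)] for v in r))
E
```

```text
t 15.3167 tcp [ 0.4395 -0.2569  0.2405] led [ -89.9993 -200.295    85.5479] F [ 0.5698 -0.6392 -0.8325] w 0.003239354489257899 0.0 j [-21.7119  -1.8765 -26.0855 -23.2145 -35.3825 129.3382]
90
side 472 [ 51.8631 -90.929   30.    ] [ 26. -44.] [ 69. -25.] [  68. -135.] [  27. -151.]
side 26 [   1.6685 -137.4938   30.    ] [  -7. -137.] [   9. -130.] [  10. -138.] [  -5. -145.]
130
side 402 [ 51.9974 -89.5689  30.    ] [ 30. -45.] [ 66. -28.] [  66. -133.] [  32. -146.]
top 41 [68.424  23.9056 30.    ] [70. 49.] [69.  0.] [67.  0.] [68. 49.]
240 ======+++*+-:::::=%@@@@@@:.@@%+:   .............:-
243 =======+++-::-:::::-+@@@%.:@@@@@@+.  .............
246 ========+=::-:::::::::-*+.-@@@@@@@@%=.  ..........
249 =========:.::::::::--:::..-@@@@@@@@@@@*-. ........
252 =======-:..::.:::::--:::...:=%@@@@@@@@@@@*-. .....
255 ======-:.::....:::::..::...:::-+%@@@@@@@@@@@#=....
258 ====-::.::......::::. .:..:::::::-+@@@@@@@@@@@@%: 
261 ==-:.::::.........:.  .:=*%+-:::::::-*@@@@@@@@@+::
264 :...:::.............  =#%%%%%*=::::::::-#@@@@=::::
267 .:::...............   .=##%%%%%#=:::::::::==::::::
270 ...................    ..-#%%%%%%%*-::::::::::::::
273 ..................       :-=*##%#%#%#=::::::::::::
276 ...............:.         ::.:=##%%%%#%+-:::::::::
279 .............:.          ..:....-*#%%#%#%*=:::::::
282 .............         :=:........:-*%#%#%%%*::::::
285 :.....               .==.. ......++-+#%%%*+-::::::
288 ....                .--:. ...:....:-=*#+-:-:..::::
291   ....             .-:.. ......  ...:::.........::
294     ........      :::. .......  .--:......::......
297 :     ........    ... .......  .-==-:.....:-....  
300 ...     .....::. ..........    .:--............   
303 ..::.     ...-==:.........     ...........--.    .
306 ..::::..    .:::.........       ..........:.     .
309 ..::::::..    ............     ............     ..
```

```bash
python3 - <<'E'
from look import *
k=cv2.imread('pics/k.png')[:300]
k=cv2.resize(k,(260,150),interpolation=cv2.INTER_AREA)
full=np.zeros((480,640,3),np.uint8);full[190:340,230:490]=k
for n,im in(('old',load('side3')['pixels']),('k',full)):
    print(n);g=cv2.cvtColor(im,cv2.COLOR_BGR2GRAY)[240:310:3,340:450:2]
    for i,r in enumerate(g):print(240+3*i,''.join(' .:-=+*#%@'[min(9,v//22)] for v in r))
t=pickle.load(open('o5.pkl','rb'))[1]
g=cv2.cvtColor(t['pixels'],cv2.COLOR_BGR2GRAY)
print('top')
for v in range(190,262,3):print(v,''.join(' .:-=+*#%@'[min(9,x//22)] for x in g[v,335:450:2]))
E
```

```text
old
240 ::::::::::::::::::::::=%@@@@@@::@@%+:  ..............:-
243 :::::::::::::::::=%*-:::-+@@@%.:@@@@@%+.  .............
246 :::::::::::::::::-=*@#=::::-*+.-@@@@@@@@%=.  ..........
249 :::::::::::::::::-===+%@+-:::..-@@@@@@@@@@@*-. ........
252 :::::::::::::::::-======*+:::...:=%@@@@@@@@@@@*-. .....
255 :::::::::::::::--========-:::...:::-+%@@@@@@@@@@@#=....
258 -::::::::--==+===========::::..:::::::-+@@@@@@@@@@@@%: 
261 ==--==++================-  ....::::::::::-*@@@@@@@@@+::
264 ::-====================-.   .=+-::::::::::::-#@@@@=::::
267 :::-================-:....:=#%%#%*-:::::::::::-=-::::::
270 ::::-============-:.....:*#%%%%%%%%#=-:::::::::::::::::
273 *-:::==========-......:*#%%%%%%%%%#%###+-::::::::::::::
276 *%=::-======-:........:=+%%%@%%%%@%%%%%%%#=::::::::::::
279 ==+-::-==-:...........:===+#%%%%%%%%%%%#%%##*-:::::::::
282 ==***+*=..............:======+#%%%%%%#%%%%%%%#%*-::::::
285 =:.=+:.................-=**#+===+#%#%#%%%%#%##%##=:::::
288 =:   .................=*##*=**+====*%%%%#%%%%##+=:.::::
291 =-.    ............:+#**########+====+#%##%##+===....::
294 =+@*:    ...
[... 2601 characters left out ...]
:::::::
229 @@@@@@@@@=======---------------------------------:-:-:::::
232 @@@@@@@@@======------------------------------------::-::::
235 @@@@@@@@@+=====------------------------------------:-::-::
238 @@@@@@@@@+====-------------------------------------:-:::::
241 @@@@@@@@@+===------------------------------------:---:-:::
244 @@@@@@@@@*====----------------------------------:---::::::
247 @@@@@@@@@*====-------------------------------------::::-::
250 @@@@@@@@@*===----------------------------------------:::::
253 %@@%%%%%**=----------------::::::::::::::::---------------
256 -------------------------------------------------------.::
259 ------------------------------------------------------:..:
```

```bash
python3 - <<'E'
from look import *
mv(led(-45,-140,30),down(YL,35),'a')
s,t=pickle.load(open('o5.pkl','rb'))
q=sense();z=q['ee_rot'][:,2]
for d in(0,.019):print(proj(s,q['tcp_pos']+d*z),proj(t,q['tcp_pos']+d*z))
g=cv2.cvtColor(s['pixels'],cv2.COLOR_BGR2GRAY)
u,v=proj(s,q['tcp_pos']).astype(int)
print(u-20,'..')
for y in range(v-20,v+24,2):print(y,''.join(' .:-=+*#%@'[min(9,x//8)] for x in g[y,u-20:u+34]))
E
```

```text
a rot [-0.0002  0.005   0.005 ] cm [ 0.6917 -6.0222  6.902 ]
[407.519  310.0683] [446.3115 258.5932]
[411.0528 314.0776] [444.036  254.1616]
387 ..
290 .-*#%%#*=-:::-==+++==+==-:::-===++*#@@@@@#+++++++==---
292 =*%%#*+--::-==++=++===--:::::=+====++++++++==++++=====
294 %#*+==-:::-===+==++==-:::.:-*@@@%#++++++++++=+++**+++=
296 ++==--::-===++=+++=--:::::=%@@@@@@%*++++==++++*%@@*+++
298 =+=-::-==+=+=+===--::::::=#@@@@@@%*+=++=+++==++***++++
300 +==-:-===+==++==-::::::::-=*%@@@#++++=++=+=++=+=+=++==
302 =+=======+++==--::::::..:---==+++++++=+++===+++*#*+==-
304 ===++==++++==-::::::......:-===++=+++=+=+=++++#@@%+--:
306 =--===++++==-::::::.......:===++==+++===+++++++++=-::.
308 =+=--=======---:::... ..:-=+=++=+++==++++==++===-::...
310 ++=+===-=======-:......:=====+++=+==+=+=+++++=--::....
312 =+++=+*@@#+=======-:::-===+++++++++++++++=++=-::......
314 ===++#@@@@@%+-=========+=+++===++=+++=++=+=--:::.....:
316 ----+%@@@@@@@%*====+++=+++=====++++===+===-::......::-
318 ..::=#%#*#%@@@@@%*=+=++++++==++++==+=+===-::......:---
320 ....:-=====+#@@@@@*++++++++++++=+*#*+==-::......:-----
322 :::.....:---=+*##*+=+=+===++++=+#@@@*=-::......:------
324 =:::::...::----==++==+=++#@@#+=++*+=-::......::-------
326 **+-::::....::---====++=+*##++++==-::.... ..:---------
328 ###**=-::::.....:---=====+++=+++=-::......:-----------
330 #####**+=::::.:...:::--===+==+=-::... ...:------------
332 #########*+-::::.....:::-------:::.....:--------------
```

Emit:
{"api": "arm_command", "payload": {
  "deltas": [
    [0,0,0,0.5,-2,1.5,1],
    [0,0,0,0.7,-4,3,1],
    [0,0,0,0.7,-6,5,1],
    [0,0,0,0.7,-6,6.5,1],
    [0,0,0,0.7,-6,6.5,1],
    [0,0,0,0.7,-6,6.5,1]
  ]
}}

```text
time_s: 16.02
tcp_pos: [0.4809, -0.1936, 0.1871]
ee_rot: [[0.823, 0.039, 0.567], [0.034, -0.999, 0.02], [0.567, 0.003, -0.824]]
wrist_force: [-0.4, -0.2, -0.0]
gripper_width: 0.006
gripper_force: 0.0
```

```bash
python3 - <<'E'
from look import *
st()
for z in(25,22,19,16):mv(led(-45,-140,z),down(YL,35),z)
E
```

```text
t 16.0167 tcp [ 0.4809 -0.1936  0.1871] led [ -46.6987 -138.2533   32.1104] F [-0.4082 -0.2102 -0.0434] w 0.00639847089734522 0.0 j [ -8.3497   1.4854 -34.1741 -16.4688 -21.031  114.2634]
25 rot [-0.0029  0.0081  0.0092] cm [-0.2648  0.1742  0.6815]
22 rot [-0.0029  0.0081  0.0092] cm [-0.4349  0.1733  0.9287]
19 rot [-0.0029  0.0081  0.0092] cm [-0.605   0.1724  1.1758]
16 rot [-0.0029  0.0081  0.0092] cm [-0.7751  0.1716  1.4229]
```

Emit:
{"api": "arm_command", "payload": {
  "deltas": [
    [0,0,0,-0.3,0.2,0.7,1],
    [0,0,0,-0.4,0.2,0.85,1],
    [0,0,0,-0.45,0.2,0.95,1],
    [0,0,0,-0.45,0.2,0.95,1]
  ]
}}

```text
time_s: 16.35
tcp_pos: [0.4825, -0.1973, 0.1782]
ee_rot: [[0.821, 0.035, 0.569], [0.031, -0.999, 0.017], [0.569, 0.004, -0.822]]
wrist_force: [0.9, -0.0, 0.0]
gripper_width: 0.001
gripper_force: 0.0
```

Emit:
{"api": "arm_command", "payload": {
  "deltas": [
    [0,0,0,-0.06,0,0.08,1],
    [0,0,0,-0.12,0,0.16,1],
    [0,0,0,-0.18,0,0.25,1],
    [0,0,0,-0.18,0,0.25,1]
  ]
}}

```text
time_s: 16.68
tcp_pos: [0.4823, -0.197, 0.1745]
ee_rot: [[0.822, 0.036, 0.569], [0.031, -0.999, 0.018], [0.569, 0.003, -0.822]]
wrist_force: [0.6, -0.0, -0.1]
gripper_width: 0.006
gripper_force: 0.0
```

```bash
python3 - <<'E'
from look import *
st()
E
```

```text
t 16.6833 tcp [ 0.4823 -0.197   0.1745] led [ -45.3785 -141.7175   19.5258] F [ 0.5635 -0.023  -0.1188] w 0.006004949223562709 0.0 j [ -9.1148   2.9018 -34.2028 -18.6187 -19.6704 116.9304]
```

Emit:
{"api": "arm_command", "payload": {
  "deltas": [
    [0,0,0,-0.06,0,0.08,1],
    [0,0,0,-0.12,0,0.16,1],
    [0,0,0,-0.18,0,0.25,1],
    [0,0,0,-0.18,0,0.25,1]
  ]
}}

```text
time_s: 17.02
tcp_pos: [0.4823, -0.1969, 0.1712]
ee_rot: [[0.822, 0.036, 0.568], [0.031, -0.999, 0.018], [0.568, 0.003, -0.823]]
wrist_force: [0.6, 0.0, -0.5]
gripper_width: 0.005
gripper_force: 0.0
```

Emit:
{"api": "arm_command", "payload": {
  "deltas": [
    [0,0,0,-0.06,0,0.08,1],
    [0,0,0,-0.12,0,0.16,1],
    [0,0,0,-0.18,0,0.25,1],
    [0,0,0,-0.18,0,0.25,1]
  ]
}}

```text
time_s: 17.35
tcp_pos: [0.4823, -0.1969, 0.1682]
ee_rot: [[0.822, 0.036, 0.568], [0.031, -0.999, 0.018], [0.569, 0.003, -0.823]]
wrist_force: [-0.5, -0.3, 0.0]
gripper_width: 0.004
gripper_force: 0.0
```

```bash
python3 - <<'E'
from look import *
st()
E
```

```text
t 17.35 tcp [ 0.4823 -0.1969  0.1682] led [ -45.4347 -141.6606   13.1634] F [-0.45   -0.2981  0.0046] w 0.003967156628034776 0.0 j [ -9.2573   3.4968 -34.3722 -19.5485 -19.0029 118.0091]
```

Emit:
{"api": "arm_command", "payload": {
  "deltas": [
    [0,0,0,-0.06,0,0.08,1],
    [0,0,0,-0.12,0,0.16,1],
    [0,0,0,-0.18,0,0.25,1],
    [0,0,0,-0.18,0,0.25,1]
  ]
}}

```text
time_s: 17.68
tcp_pos: [0.4822, -0.197, 0.1651]
ee_rot: [[0.822, 0.036, 0.568], [0.031, -0.999, 0.018], [0.569, 0.003, -0.823]]
wrist_force: [0.8, 0.1, 0.1]
gripper_width: 0.003
gripper_force: 0.0
```

Emit:
{"api": "arm_command", "payload": {
  "deltas": [
    [0,0,0,-0.06,0,0.08,1],
    [0,0,0,-0.12,0,0.16,1],
    [0,0,0,-0.18,0,0.25,1],
    [0,0,0,-0.18,0,0.25,1]
  ]
}}

```text
time_s: 18.02
tcp_pos: [0.4821, -0.197, 0.162]
ee_rot: [[0.822, 0.036, 0.568], [0.031, -0.999, 0.018], [0.569, 0.003, -0.823]]
wrist_force: [0.1, 0.2, 0.7]
gripper_width: 0.003
gripper_force: 0.0
```

```bash
python3 - <<'E'
from look import *
st()
E
```

```text
t 18.0167 tcp [ 0.4821 -0.197   0.162 ] led [ -45.5918 -141.6667    6.978 ] F [0.1439 0.2007 0.6837] w 0.003389643506919832 0.0 j [ -9.4262   4.0811 -34.5102 -20.5416 -18.3731 119.1722]
```

```bash
python3 - <<'E'
from look import *
s=load('side3')
for q in[(402,260),(439,282),(426,290),(393,265)]:print(q,toled(onz(s,*q,.185)+[.001,.006,0]))
c=capture('side');g=cv2.cvtColor(c['pixels'],cv2.COLOR_BGR2GRAY)
for v in range(255,312,3):print(v,''.join(' .:-=+*#%@'[min(9,x//22)] for x in g[v,370:460:2]))
mv(led(-45,-162,70),down(YL,36),'up')
mv(led(40,-162,15),down(YL,36),'in')
E
```

```text
(402, 260) [ 65.9183 -36.8603  30.    ]
(439, 282) [  69.0356 -137.2869   30.    ]
(426, 290) [  29.8776 -137.5595   30.    ]
(393, 265) [ 38.5645 -37.079   30.    ]
255 ::-=======-:::...:::-+%@@@@@@@@@@@#=.........
258 ::::======::::..:::::::-+@@@@@@@@@@@@%: .....
261 ::::-====- ..:=*%+-:::::::-*@@@@@@@@@+::. ...
264 :::::::=-..:*#%%%%%*=::::::::-#@@@@=::::::.. 
267 .::::.  :=##%%%%%%%%%#=-::::::::=-:::::::::::
270 ...::. .=%%%@%%%%%%%%%%%*-:::::::::::::::::::
273 ...... .==+#%%%%%%%%#%#%#%#=:::::::::::::::::
276 .....  .:-===*%#%%%%#%#%%%%%%+-::::::::::::::
279 ....     ..-===+%%#%%%%%%%%#%#%*-::::::::::::
282 ..:.      :-::===+#%#%%%%%%#%#%%%*:::::::::::
285 ...        :...:-===*%%%####%%%*+-:::::::::::
288 .       .....:...:-===+%%%%##+===:..:::::::::
291        :+:.......:======+#*+==+**:  ..:::::::
294       .==. ......:-=========+++=-.    ...::::
297      .-:. .........:-=-:.:-+==:.....    ...::
300     :-:. ......   ..........:.........    ...
303     ... ......  .........--..............    
306 -: .........    .............  ............  
309 -=:...:....     ........:--.    .............
up rot [-0.0009  0.0234  0.0071] cm [ 3.6041  2.0495 -5.1442]
in rot [-0.0009  0.0234  0.0071] cm [7.4681 2.0848 4.2136]
```

Emit:
{"api": "arm_command", "payload": {
  "deltas": [
    [0,0,0,1,0.5,-2,1],
    [0,0,0,2.4,1.2,-3.5,1],
    [0,0.02,0,3.6,1.9,-5,1],
    [0,0.02,0.005,3.6,1.9,-5,1],
    [0,0.02,0.005,3.6,1.9,-5,1]
  ]
}}

```text
time_s: 18.48
tcp_pos: [0.4843, -0.216, 0.2249]
ee_rot: [[0.809, 0.031, 0.587], [0.025, -1.0, 0.018], [0.587, 0.001, -0.81]]
wrist_force: [-0.9, 0.4, -0.9]
gripper_width: 0.004
gripper_force: 0.0
```

```bash
python3 - <<'E'
from look import *
st()
mv(led(41,-160,15),down(YL,36),'in')
E
```

```text
t 18.4833 tcp [ 0.4843 -0.216   0.2249] led [ -43.9733 -160.799    69.9074] F [-0.8701  0.3646 -0.9496] w 0.0041393297782063646 0.0 j [-12.3565  -0.1078 -29.2605 -18.3692 -26.9305 118.0346]
in rot [-0.0002  0.0012  0.0014] cm [ 3.6581 -0.0727  9.4325]
```

Emit:
{"api": "arm_command", "payload": {
  "deltas": [
    [0,0,0,0.6,0,2,1],
    [0,0,0,1.4,0,4,1],
    [0,0,0,2.2,0,6,1],
    [0,0,0,3,0,8,1],
    [0,0,0,3.5,0,9,1],
    [0,0,0,3.6,0,9.4,1],
    [0,0,0,3.6,0,9.4,1]
  ]
}}

```text
time_s: 19.07
tcp_pos: [0.5679, -0.2126, 0.167]
ee_rot: [[0.812, 0.032, 0.582], [0.026, -0.999, 0.019], [0.583, -0.0, -0.813]]
wrist_force: [-0.0, 0.6, 0.5]
gripper_width: 0.006
gripper_force: 0.0
```

```bash
python3 - <<'E'
from look import *
st()
mv(led(41,-90,12),down(YL,36),'push')
mv(led(41,-30,12),down(YL,36),'push')
E
```

```text
t 19.0667 tcp [ 0.5679 -0.2126  0.167 ] led [  39.6446 -159.8442   11.9735] F [-0.0389  0.636   0.5212] w 0.006011485929718154 0.0 j [ -9.7583  11.4634 -24.9308 -20.4328 -19.6843 118.804 ]
push rot [-0.0019  0.0064  0.002 ] cm [ 0.126 -6.984  0.09 ]
push rot [-0.0019  0.0064  0.002 ] cm [  0.1383 -12.984    0.1014]
```

Emit:
{"api": "arm_command", "payload": {
  "deltas": [
    [0,0,0,0.1,-0.8,0,1],
    [0,0,0,0.1,-1.5,0,1],
    [0,0,0,0.1,-2.2,0,1],
    [0,0,0,0.1,-2.9,0,1],
    [0,0,0,0.1,-3.6,0,1],
    [0,0,0,0.1,-4.2,0,1],
    [0,0,0,0.1,-4.8,0,1],
    [0,0,0,0.1,-5.4,0,1]
  ]
}}

```text
time_s: 19.73
tcp_pos: [0.5662, -0.1591, 0.17]
ee_rot: [[0.81, 0.031, 0.585], [0.026, -1.0, 0.018], [0.586, 0.0, -0.811]]
wrist_force: [-0.7, -0.9, -0.7]
gripper_width: 0.008
gripper_force: 0.5
```

```bash
python3 - <<'E'
from look import *
st()
mv(led(41,-40,12),down(YL,36),'push')
for c,r,q in zip(blobs(110),((235,300),(190,240)),((350,450),(320,420))):
    g=cv2.cvtColor(c['pixels'],cv2.COLOR_BGR2GRAY)
    for v in range(*r,3):print(v,''.join(' .:-=+*#%@'[min(9,x//22)] for x in g[v,q[0]:q[1]:2]))
E
```

```text
t 19.7333 tcp [ 0.5662 -0.1591  0.17  ] led [  39.5861 -106.2753   14.9615] F [-0.7462 -0.885  -0.6954] w 0.008478579791763597 0.49865459877764806 j [ -0.9152   8.8974 -33.0717  -7.3717 -12.3168  99.4191]
push rot [-0.0007  0.0027  0.0017] cm [-0.0478 -6.6274  0.3272]
side 40 [-72.6345 -18.4182  30.    ] [-86. -18.] [-73.  -5.] [-58. -22.] [-71. -35.]
235 ==============-:.::..::::...  ...............:=+++
238 =============:..::....:::. +=:   ..............-=+
241 ==========-:..::.......::..@@@%+:  ..............:
244 ----=---::-:::........... .@@@@@@%=.  ............
247 ::......:::.............  .+@@@@@@@@%-. ..........
250 :::.....................    .=@@@@@@@@@*-. .......
253 ::.  ..................      .-+*@@@@@@@@@*-......
256 ::... ..............:.        ...:=@@@@@@@@@@%=...
259 ::-:.. .............       .:.......:*@@@@@@@@@@- 
262 ++==-..:=-.               :+-......:+=+@@@@@@@*-::
265 ======:.:--:.            .--.....:...:--=*=-=:::::
268 ==========---:.         .::. .....  ..........::::
271 ============-::....    ::........  ::::....:-:...:
274 -========-...........  ....
[... 698 characters left out ...]
%%@@@@@@@@@@@==========---..:---::------
205 %@@@@@@@@@@@@@@@@@@@@@@+========------------------
208 @@@@@@@@@@@@@@@@@@@@@@@+=========-----------------
211 @@@@@@@@@@@@@@@@@@@@@@@+=========-----------------
214 @@@@@@@@@@@@@@@@@@@@@@%-=========--=--------------
217 @@@@@@@@@@@@@@@@*=====--=======-===-=-------------
220 @@@@@@@@@@@@@@@@#=====--===========---------------
223 @@@@@@@@@@@@@@@@#=====--:--:::--::::::::::::::::::
226 @@@@@@@@@@@@@@@@%=====-+--------:::::::::::-::::::
229 @@@@@@@@@@@@@@@@%=====----------::::::::::::::::.:
232 @@@@@@@@@@@@@@@@%=====----------::::::::::::::::::
235 @@@@@@@@@@@@@@@@@=====----------::::::::::::::::::
238 @@@@@@@@@@@@@@@@@=====-=--------:::::::::::+======
```

Emit:
{"api": "arm_command", "payload": {
  "deltas": [
    [0,-0.01,0,0,-0.6,0.2,1],
    [0,-0.015,0,0,-1.2,0.3,1],
    [0,-0.015,0,0,-1.8,0.3,1],
    [0,-0.015,0,0,-2.3,0.3,1]
  ]
}}

```text
time_s: 20.17
tcp_pos: [0.5682, -0.1369, 0.1683]
ee_rot: [[0.818, 0.032, 0.574], [0.026, -0.999, 0.018], [0.574, 0.0, -0.819]]
wrist_force: [-0.2, -2.5, 0.9]
gripper_width: 0.01
gripper_force: 1.2
```

```bash
python3 - <<'E'
from look import *
st()
mv(led(41,-60,12),down(YL,35),'push')
E
```

```text
t 20.1667 tcp [ 0.5682 -0.1369  0.1683] led [ 42.2592 -84.144   13.2811] F [-0.2068 -2.4605  0.9386] w 0.009790827047478004 1.1836645554285496 j [  2.5491   8.5433 -37.2496   2.7511  -9.1788  86.6991]
push rot [-0.0009 -0.0007  0.0019] cm [-0.172  -2.4147  0.0346]
```

```bash
python3 - <<'E'
from look import *
mv(led(31,-145,22),down(YL,34),'back')
E
```

```text
back rot [-0.0008 -0.0182  0.0019] cm [-0.4329  6.0836 -1.3655]
```

Emit:
{"api": "arm_command", "payload": {
  "deltas": [
    [0,0,0,0,0.8,-0.2,1],
    [0,0,0,-0.2,1.8,-0.7,1],
    [0,-0.01,0,-0.4,3,-1.4,1],
    [0,-0.018,0,-0.4,4.5,-1.4,1],
    [0,-0.018,0,-0.4,6,-1.4,1],
    [0,-0.018,0,-0.4,6,-1.4,0.5],
    [0,-0.018,0,-0.4,6,-1.4,0],
    [0,-0.018,0,-0.4,6,-1.4,-0.5]
  ]
}}

```text
time_s: 20.83
tcp_pos: [0.5584, -0.1966, 0.1763]
ee_rot: [[0.83, 0.032, 0.557], [0.026, -0.999, 0.018], [0.558, -0.0, -0.83]]
wrist_force: [0.4, 0.4, -0.7]
gripper_width: 0.154
gripper_force: 0.0
```

Emit:
{"api": "arm_command", "payload": {
  "deltas": [
    [0,0,0,0,0,0,-1],
    [0,0,0,0,0,0,-1],
    [0,0,0,0,0,0,-1],
    [0,0,0,0,0,0,-1],
    [0,0,0,0,0,0,-1],
    [0,0,0,0,0,0,-1],
    [0,0,0,0,0,0,-1],
    [0,0,0,0,0,0,-1]
  ]
}}

```text
time_s: 21.5
tcp_pos: [0.5591, -0.1966, 0.1763]
ee_rot: [[0.83, 0.032, 0.558], [0.027, -0.999, 0.018], [0.558, -0.0, -0.83]]
wrist_force: [0.3, -0.9, 0.0]
gripper_width: 0.757
gripper_force: 0.0
```

```bash
python3 - <<'E'
from look import *
st()
mv(led(31,-95,22),down(YL,34),'push')
E
```

```text
t 21.5 tcp [ 0.5591 -0.1966  0.1763] led [  31.3369 -143.5804   21.3185] F [ 0.2598 -0.9381  0.0356] w 0.7567320665456774 0.0 j [ -6.8159   9.4914 -27.3245 -14.1457 -20.1473 110.5279]
push rot [-0.0016  0.0016  0.0023] cm [ 0.0212 -4.8581 -0.0676]
```

Emit:
{"api": "arm_command", "payload": {
  "deltas": [
    [0,0,0,0,-0.4,0,-1],
    [0,0,0,0,-0.9,0,-1],
    [0,0,0,0,-1.4,0,-1],
    [0,0,0,0,-1.9,0,-1],
    [0,0,0,0,-2.4,0,-1],
    [0,0,0,0,-2.9,0,-1],
    [0,0,0,0,-3.4,0,-1],
    [0,0,0,0,-3.9,0,-1]
  ]
}}

```text
time_s: 22.17
tcp_pos: [0.5579, -0.1575, 0.1766]
ee_rot: [[0.829, 0.032, 0.558], [0.027, -0.999, 0.018], [0.558, 0.0, -0.83]]
wrist_force: [-0.5, -1.7, 1.2]
gripper_width: 0.997
gripper_force: 1.0
```

```bash
cat >> look.py <<'E'
def asc(c,v0,v1,u0,u1):
    g=cv2.cvtColor(c['pixels'],cv2.COLOR_BGR2GRAY)
    for v in range(v0,v1,3):print(v,''.join(' .:-=+*#%@'[min(9,x//22)] for x in g[v,u0:u1:2]))
E
python3 - <<'E'
from look import *
st()
mv(led(31,-90,22),down(YL,34),'push')
asc(capture('top'),195,225,260,380)
E
```

```text
t 22.1667 tcp [ 0.5579 -0.1575  0.1766] led [  31.3375 -104.4634   21.6493] F [-0.4852 -1.7496  1.1645] w 0.9969545822350803 0.9751515823882073 j [ -0.5708   7.7718 -33.0393  -5.0767 -15.3184  96.9112]
push rot [-0.0013  0.0009  0.0023] cm [-0.0051 -1.4464 -0.0461]
195 ---==-===============================+%@@@@@@@@*==-==-======
198 ==============+++++++***==========+#@%#####++++++++++-=====-
201 -----------------------=%%@@@@%#+++++*####+++++++++++-======
204 @@@@@@@@@@@@@@@@@@@@%#+++++++++++%%@@####++++++++++++=======
207 @%@@@@@@@@@@@@@@@@@@@@@%@@@@@@@@@@@@@###++++++++++++#=======
210 @@@@@@@@@@@@@@@@@@@@@@@@@@@@@@@@@@@@@%#*++++++++++###=======
213 @@@@@@@@@@@@@@@@@@@@@@@@@@@@@@@@@@@@@%*+++++++++#####=======
216 @@@@@@@@@@@@@@@@@@@@@@@@@@@@@@@@@@@@@%++++++++++++++--======
219 %@%@@@@@@@@@@@@@@@@@@@@@@@@@@@@@@@@@@@@@@@@@@@#=====--======
222 ##=@%@@@@@@@@@@@@@@@@@@@@@@@@@@@@@@@@@@@@@@@@@#=====--===---
```

Emit:
{"api": "arm_command", "payload": {
  "deltas": [
    [0,0,0,0,-0.5,0,-1],
    [0,0,0,0,-1,0,-1],
    [0,0,0,0,-1.5,0,-1],
    [0,0,0,0,-2,0,-1],
    [0,0,0,0,-2,0,-1],
    [0,0,0,0,-2,0,-1]
  ]
}}

```text
time_s: 22.72
tcp_pos: [0.5569, -0.1374, 0.1761]
ee_rot: [[0.83, 0.033, 0.557], [0.027, -0.999, 0.018], [0.557, -0.0, -0.83]]
wrist_force: [0.0, 0.1, -0.9]
gripper_width: 0.999
gripper_force: 0.0
```

```bash
python3 - <<'E'
from look import *
st()
asc(capture('top'),192,261,230,380)
E
```

```text
t 22.7167 tcp [ 0.5569 -0.1374  0.1761] led [ 30.8806 -84.389   21.1334] F [ 0.0185  0.0948 -0.9372] w 0.9986665225113412 0.0 j [  2.495    7.0097 -36.5625   1.5332 -12.5569  87.9984]
192 ----------=-=---=-========================================-==-==-::=-======
195 ----------=-=-=---==================================+%@@@@@@@@*==-==-======
198 ---------====================+++++++***==========+#@#++#%**++=:::::--======
201 --------#=----------------------------=%%@@@@%#*#%@%*++#@@@@@=======-======
204 --------#=#@@@@@@@@@@@@@@@@@@@@@@@@%#++++++@%++*#@@#++*#@@@@@+=============
207 --------#=%@@@@@@@@@@@@@@@@@@@@@@@@@@@%@@@@@#++#%@%*++*#@@@@@+=============
210 --------#=%@@@@@@@@@@@@@@@@@@@@@@@@@@@@@@@@@#+*#@@#+++#%@@@@@*============-
213 --------#=#@@@@@@@@@@@@@@@@@@@@@@@@@@@@@@@@@%##%@%#+++#%@@@@@*=-::::-======
216 --------#=%@@@@@@@@@@@@@@@@@@@@@@@@@@@@@@@@@@%#@@%#++##@@@@@@*=:::*--======
219 ------#%*=#%%%%@@%@@@@@@@@@@@@@@@@@@@@@@@@@@@@@@@#+++++%@@@@@#=------======
222 -----=#%*+####%##=@@@@@@@@@@@@@@@@@@@@@@@@@@@@@@@@@@@@@@@@@@@#---=---==----
225 ------#%*+#%#####+@@@@@@@@@@@@@@
[... 223 characters left out ...]
##+@@@@@@@@@@@@@@@@@@@@@@@@@@@@@@@@@@@@@@@@@@@%-----------::
237 ------*%#=#######+%@@@@@@@@@@@@@@@@@@@@@@@@@@@@@@@@@@@@@@@@@@@-----------::
240 ------*%#-#######+%@@@@@@@@@@@@@@@@@@@@@@@@@@@@@@@@@@@@@@@@@@@-----------::
243 ------*@%-#######+%@@@@@@@@@@@@@@@@@@@@@@@@@@@@@@@@@@@@@@@@@@@----------:::
246 --------*+#######+%@@@@@@@@@@@@@@@@@@@@@@@@@@@@@@@@@@@@@@@@@@@-------====::
249 --------*+*%@@@@@@@@@@@@@@@@@@@@@@@@@@@@@@@@@@@@@@@@@@@@@@@@@@===---=====-:
252 --------++*@@@@@@@@@@@@@@@@@@@@@@@@@@@@@@@@@@@@@@@@@@@@@@@@@@@@*==========:
255 --------++*@@%%@@@@@@@@@@@@@@@@@@@@@@@@@@@@%%#*++++++=====================:
258 --------++*%@%@@@@@@@@@@@@@@@@@@@@@@@@@@#=================================:
```

Emit:
{"api": "arm_command", "payload": {
  "deltas": [
    [0,0,0,0,0.5,-1,-1],
    [0,0,0,-0.5,1,-3,-1],
    [0,0,0,-1,1.5,-5,-1],
    [0,0,0,-2,2,-7.5,-1],
    [0,0,0,-3.5,2.5,-10,-1],
    [0,0,0,-5,3,-12,-1],
    [0,0,0,-5,3,-12,-1],
    [0,0,0,-5,3,-12,-1]
  ]
}}

```text
time_s: 23.43
tcp_pos: [0.4494, -0.1716, 0.2493]
ee_rot: [[0.828, 0.031, 0.56], [0.026, -1.0, 0.017], [0.56, 0.0, -0.828]]
wrist_force: [0.4, 0.2, 0.0]
gripper_width: 1.001
gripper_force: 0.0
```

```bash
python3 - <<'E'
from look import *
st()
o=[capture('side'),capture('top')];pickle.dump(o,open('o9.pkl','wb'))
asc(o[1],190,267,230,380)
m=cv2.inRange(cv2.cvtColor(o[1]['pixels'],cv2.COLOR_BGR2HSV),(15,90,80),(35,255,255))
_,_,S,C=cv2.connectedComponentsWithStats(m)
print([(S[k,4],toled(onz(o[1],*C[k],.199)).round()) for k in range(1,len(S)) if abs(C[k][0]-470)<8 and abs(C[k][1]-222)<8])
mv(led(-100,-100,160),down(YL,34),'clear')
E
```

```text
t 23.4333 tcp [ 0.4494 -0.1716  0.2493] led [ -77.5145 -115.3952   94.3213] F [0.4472 0.2427 0.0164] w 1.00080316134333 0.0 j [ -3.7271  -7.8658 -35.8486  -6.5382 -28.2126 100.3371]
190 ------------------------=-=----=-==+@@@@+=-=======---=-=------===:::-=-----
193 -------------------------===-=-==-==-========--==-=-----------==-::=-------
196 ---------------------------=-=========-==========-=-#@@@@@@@@@+=====-==----
199 --------====+++***####%%%%%%%%%###*+*+========+#@@@@*++==++++-======-------
202 -------#=--------------------=+=****%%@@@@%#+++++++++++#%@@@@=======--==---
205 -------#=#%%%%%%%%%%%%%%%%%%%%%%@%*+++++++++*%@@@@@@@@@@@@@@@+======---=---
208 -------#=#%%%%%%@@@@@@@%%*+++*%%@@@%%%%@@@@@@@@@@@@@@@@@@@@@@+======-===---
211 -------*=#%%%%%%@@@@@%##++*%%%@@@@@%%%%@@@@@@@@@@@@@@@@@@@@@@*======-------
214 -------*=#%%%%%%@@%%**+*#%%@@@@@@@%%%%@@@@@@@@@@@@@@@@@@@@@@@*======-==----
217 -------*+*%%%%%%@#*+*#%%@@@@@@@@@%#%%%%@@@@@@@@@@@@@@@@@@@@@@*======-==----
220 -----+%@-%######++#%%@@@@@@@@@%%**+%%%%@@@@@@@@@@@@@@@@@@@@@@#======-=-----
223 -----=%@:#######+%@@@@@@@@@@%#*+++
[... 573 characters left out ...]
@@@@@@@@@@@@@@@=======------
247 --------#+*++==--*%%%%%%%%%%%%%%%%%%%%%@@@@@@@@@@@@@@@@@@@@@@@=====--------
250 --------#-%%%%%%%%%%%%%%%%%%%%%%%%%%%%%@@@@@@@@@@@@@@@@@@@@@@@===--=-------
253 --------#:%%%%%%%%%%%%%%%%%%%%%%%%%%%%%@@@@@@@@@@@@@@@@%%%%%#*+------------
256 --------#:#%%%%%%%%%%%%%%%%%%%%%%@@@%*++++======---------------------------
259 --------#-#%%%%%%%%%%%%%%%%%%%%%%%%%%%%%=---------------------------------:
262 --------#-%%%%%%%%%%%%%%%%%###*+++==---==---------------------------------.
265 -------------------------------------------------------------------------:.
[(np.int32(17), array([  -4., -274.,   44.]))]
clear rot [-0.0015  0.0014  0.0021] cm [ 1.8199 -1.5081 -6.847 ]
```

Emit:
{"api": "arm_command", "payload": {
  "deltas": [
    [0,0,0,0.5,0,-2,-1],
    [0,0,0,0,0,-4,-1],
    [0,0,0,0,0,-6,-1],
    [0,0,0,0,0,-7,-1],
    [0,0,0,0,0,-7,-1],
    [0,0,0,0,0,-7,-1],
    [0,0,0,0,0,-7,-1],
    [0,0,0,0,0,-7,-1]
  ]
}}

```text
time_s: 24.2
tcp_pos: [0.4109, -0.1722, 0.3045]
ee_rot: [[0.831, 0.033, 0.555], [0.027, -0.999, 0.019], [0.555, -0.001, -0.832]]
wrist_force: [0.3, 0.1, -0.1]
gripper_width: 0.999
gripper_force: 0.0
```

```bash
python3 - <<'E'
from look import *
st()
o=[capture('side'),capture('top')]
p=pickle.load(open('o9.pkl','rb'))[1]
a=cv2.absdiff(o[1]['pixels'],p['pixels'])[195:268,225:345].max(2);print('moved px in tray area',(a>30).sum())
t0=load('top3')
b=cv2.absdiff(o[1]['pixels'],t0['pixels']).max(2)
print('reel',(b[165:193,290:322]>40).sum(),'jar',(b[266:290,285:310]>40).sum(),'motor',(b[214:231,460:482]>40).sum(),'tray outer walls',(b[235:268,228:236]>40).sum())
asc(o[1],196,226,240,320)
asc(o[0],220,280,225,345)
t1=onz(o[1],246,199,.05);print([toled(onz(o[1],*q,.05)).round() for q in((246.5,199.5),(246.5,263))])
E
```

```text
t 24.2 tcp [ 0.4109 -0.1722  0.3045] led [-116.0966 -114.8063  149.5186] F [ 0.2878  0.1116 -0.1495] w 0.998869490636583 0.0 j [ -4.4307 -14.8707 -32.7028  -5.6426 -38.7325  99.636 ]
moved px in tray area 0
reel 0 jar 0 motor 0 tray outer walls 0
196 -------------------==---======-========-
199 --=====+++***####%%%%%%%%%###*++*=======
202 --#=--------------------===****%%@@@@%#+
205 --#=#%%%%%%%%%%%%%%%%%%%%@@@%*+++++++++*
208 --#=#%%%%%%@@@@@@@%%*+++##%@@@%%%%@@@@@@
211 --*=#%%%%%%@@@@@%#*++*%%%@@@@@%%%%@@@@@@
214 --*=#%%%%%%@@%%**+*#%%@@@@@@@%%%%%@@@@@@
217 --*+*%%%%%%@#*+*#%%@@@@@@@@@%#%%%%@@@@@@
220 +%@-%######++#%%@@@@@@@@@%%**+%%%%@@@@@@
223 =%@:#######+%@@@@@@@@@%%#*++++%%%%@@@@@@
220 ::::::::::::::::::::::::::::::::: ................:-:       
223 :::::::::::::::::::::::::::::::::.. ...........::-:.        
226 :::::::::::::::::::::::::::::::::.... .......::..           
229 ::::::::::::::::::::::::::::::::::.....                     
232 ::::::::::::::::::::::::::::::::::::.  ..                   
235 :::::::::::::::::::::::::::::::::::::......      .         :
238 :::::::::
[... 257 characters left out ...]
::::::::::::::::::::::-=***+-::::=-:::::::::::==-:....
253 ::::::::::::::::::::::::::-+**=:::::::::::::::::::::::-==:..
256 :::::::::::::::::::::::::::::::::::::-+=::::::::::::::::-==:
259 ::::::::::::::::::::::::::::::::::-+*####=::-===*=::::::::-=
262 :::::::::::::::::::::::::-==:::=+*########***#%%%##+::::::::
265 ::::::::::::::::::::::-==-::=*##########*++#%%%#%%%%%*-:::::
268 :::::::::::::::::::-==-::::-*########*+-:-*%%%%%%%%##@@#=:::
271 =:::::::::::::::::::==-::::::-*###*+-::::-==*%%%#%%#+=#@@#=:
274 *-::::::::::::::::::::==:::::::-=-:::::::-====+#%%##====#@%%
277 *+::::::::::::::::::::::==-=-:::::::::-=***+====+#%#======+#
[array([  86.,  277., -105.]), array([ -85.,  278., -105.])]
```

```bash
python3 -c "
from station import finish_job
print(finish_job())"
```

```text
the job is handed in; nothing more can be done
None
```

The job is handed in: the tray sits under the chute outlet and has been let go. Both scrap parts slid down and are at rest in it, and the motor, reel and jar have not moved. The job took 24 of the 72 s, but an early heat-sink push slid past it, and joint 5 came within 0.04° of its −9.14° limit on a later one.

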